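# Pack the service case and shut it

## Task

Pack the open instrument case for a service visit: stand the two small cartons that have tipped over on the bench on end in the narrow lane of the case, beside the carton that already stands there, and put every mains adapter lying about on the bench into the shallow tray behind the lane, side by side so that nothing stands above the rim. Once everything is in, close the lid fully. Leave the carton in the lane standing and do not disturb the multimeter, the torch and the tape roll.

Things in the scene. Friction and masses are not known exactly. Their poses are not given: they have to be found in the camera images.
- case: the open-topped aluminium instrument case, fixed to the bench, 220 (its x) x 282 (its y) x 112 mm (rim height), walls 6 mm thick; origin at the centre of its underside, x points from its front (robot side) to its hinge side. Inside, from front to back: a raised ledge 36 mm wide, the sunken lane 50 mm wide, the raised tray 122 mm wide; all 270 mm long in y. Ledge and tray surfaces are 58 mm above the bench, 54 mm below the rim
- lane (a point): centre of the lane's floor, 10 mm above the bench and 102 mm below the rim; the lane runs along y, 270 mm long, 50 mm wide in x, its own sides 48 mm high; axes as the case
- tray (a point): centre of the tray's floor, 58 mm above the bench; tray 122 mm (x) by 270 mm (y), no wall between it and the lane; axes as the case
- lid_hinge (a point): middle of the lid's hinge axis, on the far top edge of the case, 112 mm above the bench; the axis is its y
- lid_edge (a point): middle of the lid's free edge, half-way through its thickness, 220 mm from the hinge; the lid is a flat plate, 12 mm thick, 282 mm wide, the hinge axis lying in its under (inner) face. Its x points from the free edge to the hinge, its z out of the outer face
- lid (a joint): lid angle: 0 is shut flat on the rim, 1.52 to 1.62 rad stands open, near upright; limit 1.75. The hinge is stiff: the lid stays where it is left; about 3 to 5 N at the free edge moves it
- carton_a_mid (a point): small carton (printed retail box) of 0.12 kg, 40 x 62 x 92 mm along its own x, y, z; the point is its centre. It starts tipped over on the bench, lying on a 40 x 92 mm side with its long axis (own z) level, 62 mm high
- carton_b_mid (a point): second small carton, the same as carton_a in all respects
- carton_in_mid (a point): carton of the same size that already stands on end in the lane; its centre. Its 40 mm side lies across the lane, its 62 mm side along it
- adapter_a_mid (a point): plug-in mains adapter of 0.18 kg, body 78 x 50 x 38 mm along its own x, y, z (117 mm long over plug and cord stub); the point is its centre half-way up; lies flat on the bench. May be absent
- adapter_b_mid (a point): mains adapter, body 80 x 50 x 35 mm (119 mm long over all), otherwise as adapter_a; may be absent
- adapter_c_mid (a point): mains adapter, body 75 x 48 x 36 mm (114 mm long over all), otherwise as adapter_a; may be absent
- multimeter: yellow multimeter 150 x 78 x 47 mm lying behind the case, a bystander; origin at the centre of its underside
- torch: torch 160 x 48 x 48 mm lying behind the case, a bystander; origin at the centre of its underside
- tape: roll of tape 62 x 60 x 19 mm lying beside and behind the case, a bystander; origin at the centre of its underside
Not all that is in view belongs to the job. Leave any purple look-alike of the part that bears adapter_b_mid alone.

How it is judged:
By the outcome, as a careful person would: the job done as asked, in the order asked, and still so for the second after the job is handed in, with the robot touching nothing.
Of adapter_a, adapter_b, adapter_c only 2 to 3 are there at a start; the rules pass over those that are not, and their reading is None.
At some moment in a run one of adapter_a, adapter_b, adapter_c may be knocked a few centimetres aside while the robot is not near it.
Once in a run the grip may slacken for a moment while it holds something.
It also fails if it takes over 210 s, if anything falls off the work surface, if the arm or the gripper's body presses on something with over 40 N, if the wrist force passes 120 N, or if a joint passes its speed limit or range.

## Robot

A 7-joint arm with a two-finger parallel gripper is mounted at the origin on a cart in front of the work surface, level with it; the furniture and walls round the work are solid. World frame = base frame: x ahead of the robot, y to its left, z up, the work surface at z = 0. Lengths are in m, angles in degrees, forces in N, time in s.
With the tool pointing down it reaches from about 0.4 to 0.85 m from the base axis. Payload 4.5 kg.
Tool frame: the origin (TCP) lies at the very end of the fingers, on their centre line; the grasp point (between the pads) lies 19 mm behind it; z points along the fingers, y is the line along which they close (so a half turn about z gives the same grasp; the last joint's range is limited). The gripper opens to 85 mm and grips with 20 to 120 N. Pads are 22 mm wide; open, the fingers measure 114 mm over their backs; the gripper's body (76 mm by 85 mm) begins 54 mm behind the grasp point. The pads swing forward as they close: fully open they stand 13 mm farther back than shut.
Start: joints at [65.478, 39.483, -11.15, 89.685, 9.013, 51.709, -12.324], TCP at [0.279, -0.56, 0.231] pointing down, gripper open.
Joint ranges: [-172.22, 172.22], [-26.19, 119.32], [-84.43, 86.54], [7.71, 146.69], [-57.33, 237.33], [2.42, 119.75], [-152.13, 152.13]. Speed limits (degrees/s): [147.25, 147.25, 180, 180, 180, 180, 180].

## Interface

Orientations are given as [roll, pitch, yaw] about the fixed x, y, z axes, in that order (R = Rz(yaw) Ry(pitch) Rx(roll)).
In Python, from workcell import readout, cams, robot gives the robot as it stands. The module is installed in compiled form; this text tells all that it offers.
- The arm moves only by the tool servo_tool, never from a script. Its argument "series" is a list of rows, each a list of 6 numbers: the shift along the tool's x, y, z in cm, then the turn, a rotation vector about the tool's x, y, z in rad. A call has 1 to 12 rows; each row shifts and turns the commanded pose from where the row before left it, along the tool's axes as they then stand; what a row does not reach is not made up. A row lasts 1/12 s, in which the tool goes at most 41.7 mm and 7.16 degrees, less where a joint would pass 70% of its speed; a pose out of reach is approached as far as the arm can. A call is refused whole if a number of a shift passes 4.17 or a number of a turn 0.125, either way. A call with a gripper value outside its range is refused whole. "hand" is the finger opening in cm, from 0 to 8.54, set as the call begins (left out, the last holds). The fingers move at their own pace and stop on an object; "force" is the grip in N (left out, the last holds). Time passes only in rows, so rows that do not move let the fingers close. It gives the time, the measured TCP pose, the force, the opening and the grip force at its end, in the units of the state.
- readout.sense(): the state, without advancing time (a new reading comes with each control period).
- cams.camera(name): name is "scene" or "top" or "wrist"; returns (picture, depth): 420x560x3 uint8, red, green, blue; 420x560 float32, m along the optical axis (not along the pixel's ray), 0 where there is no reading.
- cams.get_calibration(name): a dict with "fov_y" (degrees; the focal length in pixels is half the picture's height over the tangent of half this angle, whatever the lens; pixels are square), "cx", "cy" (the principal point, pixels), "view" (4x4, takes a point from world to camera coordinates); the wrist camera has in their place "hand_eye" (4x4, takes a point from camera to tool coordinates, whose origin is the TCP and whose axes are the flange's). Camera axes: x right, y down, z forward; pixel columns grow to the right and rows downward; lengths in m; the calibration is good to about 2 mm. The wrist camera is an equidistant fisheye: a pixel r from the principal point sees the ray r / f radians off the axis. A picture is of the moment at which its call begins: read the wrist's pose just before it. get_calibration takes no time and is no camera call.
- robot.job_done(): hands the job in; it is judged then, once.
The state is a dict: "time_s": time; "joints": joint angles; "qvel": joint speeds; "tau": joint torques, N m; "eef_pos": TCP position; "tcp_rot": TCP orientation; "ft_force": force on the tool from outside, world axes, zero at the start; "moment": the same for the moment, N m; "gripper_width": finger opening in m; "finger_force": force on a finger pad.
Only numpy, scipy, OpenCV 4.12 (cv2) and the standard library are available. Lean on these libraries where they do the work, as an engineer would, in place of code of your own. Each camera call takes 0.05 s, during which the arm holds its last target. There are 200 camera calls.

## Working session

There is one attempt and no reset: what is moved stays moved. The work goes in short steps, Python scripts to look and compute and a tool call to move; the robot and the scene stay as the last step left them, time stands still between calls to the robot, and variables do not carry over. Pictures are saved under pics/ and viewed, at most 14 in all, crops included, and the job is handed in when it is done.

Besides the shell and the picture viewer there is one more tool, called after "Emit:" by a JSON object that holds its "fn" and its "kwargs", one argument or row to a line. servo_tool: Moves the arm, as the interface text tells. Its arguments: {"type":"object","properties":{"series":{"type":"array"},"hand":{"type":"number"},"force":{"type":"number"}},"required":["series"]}

```bash
mkdir -p pics; cat > h.py <<'E'
import numpy as np, cv2
from workcell import readout, cams, robot
def snap(n,f):
    p,d=cams.camera(n); cv2.imwrite(f'pics/{f}.png',p[:,:,::-1]); np.savez(f'pics/{f}.npz',p=p,d=d); return p,d
def cloud(n,d):
    c=cams.get_calibration(n); f=210/np.tan(np.radians(c['fov_y'])/2)
    v,u=np.mgrid[:420,:560]; P=np.stack([(u-c['cx'])/f*d,(v-c['cy'])/f*d,d],-1)
    T=np.linalg.inv(c['view']); return P@T[:3,:3].T+T[:3,3]
E
python3 - <<'E'
from h import *
s=readout.sense(); print(s)
for n in ('scene','top'):
    p,d=snap(n,n+'0'); c=cams.get_calibration(n); print(n,c['fov_y'],c['cx'],c['cy'],np.linalg.inv(c['view']).round(3).tolist())
print(cams.get_calibration('wrist'))
E
```

```text
{'time_s': 0.0, 'joints': array([ 65.4759254 ,  39.53381188, -11.1448153 ,  89.74630609,
         9.01201799,  51.71110021, -12.32409316]), 'qvel': array([-0.00302715,  0.04718176,  0.01216906, -0.00311964,  0.13121114,
       -0.00292344, -0.05638048]), 'tau': array([ 9.96254785e-04, -5.39604807e+01, -1.26658738e+00, -1.58540761e+01,
        9.01183725e-03,  9.46092390e-03,  1.81563189e-05]), 'eef_pos': array([ 0.27814362, -0.55894522,  0.23047055]), 'tcp_rot': array([-1.79890902e+02,  7.72444248e-03,  2.64655285e+01]), 'ft_force': array([-0.23950011, -0.75270597, -0.02851393]), 'moment': array([-0.007165  ,  0.01935108,  0.03575753]), 'finger_force': 0.0, 'gripper_width': 0.08551251872684236}
scene 43.78316975900448 277.21650368723704 212.36783323339654 [[-0.888, -0.311, 0.339, 0.079], [-0.46, 0.57, -0.681, 0.969], [0.018, -0.761, -0.649, 1.065], [0.0, 0.0, 0.0, 1.0]]
top 45.798755849109405 276.91326624087156 206.86517921127873 [[-0.022, -0.998, 0.061, 0.488], [-1.0, 0.022, -0.002, -0.047], [0.0, -0.061, -0.998, 1.404], [0.0, 0.0, 0.0, 1.0]]
{'fov_y': 65.70646984690485, 'cx': 284.7250468636939, 'cy': 208.46632596765028, 'hand_eye': array([[-2.15744250e-04, -9.58810343e-01, -2.84046967e-01,
         7.14088003e-02],
       [ 9.99999926e-01, -2.97200297e-04,  2.43672675e-04,
        -4.78949892e-04],
       [-3.18054724e-04, -2.84046893e-01,  9.58810336e-01,
        -1.41649575e-01],
       [ 0.00000000e+00,  0.00000000e+00,  0.00000000e+00,
         1.00000000e+00]])}
```

View pics/top0.png

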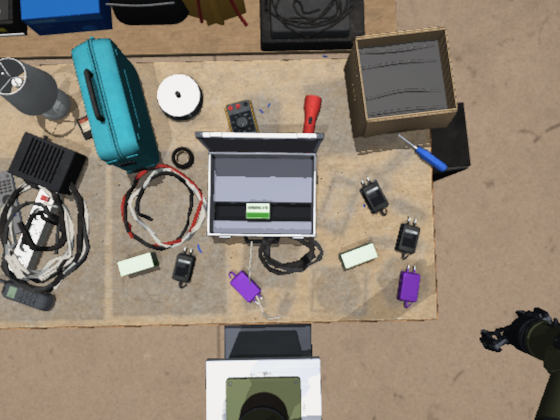

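View pics/scene0.png

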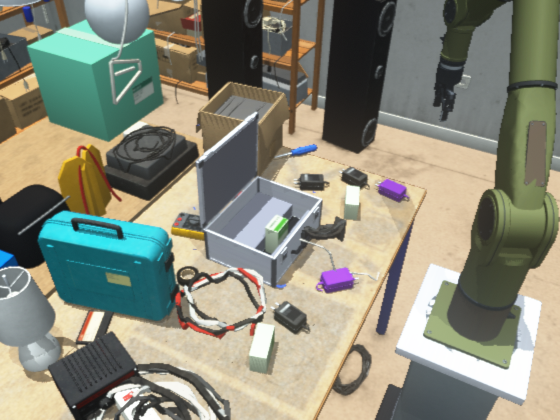

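The top view shows cartons at (137,264) and (359,256), and black adapters at (373,196), (408,238) and (184,267). The purple look-alikes are at (246,287) and (409,286), and the case is centred at (263,185) with its carton at (258,211). The scene view agrees, with the lid upright. Next I'll measure them.

```bash
cat >> h.py <<'E'
def rect(P,ok,seed,r=40):
    m=np.zeros(ok.shape,np.uint8); m[ok]=1
    n,l=cv2.connectedComponents(m)
    v,u=seed; sub=l[v-6:v+7,u-6:u+7]; k=np.bincount(sub[sub>0]).argmax()
    q=P[l==k]; (c,s,a)=cv2.minAreaRect((q[:,:2]*1000).astype(np.float32))
    s=list(s)
    if s[0]<s[1]: s=s[::-1]; a+=90
    return np.round(c,1),np.round(s,1),round((a+90)%180-90,1),len(q),np.percentile(q[:,2],[5,50,95]).round(4)
E
python3 - <<'E'
from h import *
z=np.load('pics/top0.npz'); p,d=z['p'],z['d']; P=cloud('top',d)
print('bench z',np.median(P[300:315,150:200,2]))
for n,s,lo,hi in [('cartA',(264,137),.05,.075),('cartB',(256,359),.05,.075),('ad1',(196,373),.024,.045),('ad2',(238,408),.024,.045),('ad3',(267,184),.024,.045),('pur1',(287,246),.02,.05),('pur2',(286,409),.02,.05),('cin',(211,258),.09,.11),('rim',(237,260),.105,.125)]:
    try: print(n,*rect(P,(P[:,:,2]>lo)&(P[:,:,2]<hi),s), p[s])
    except Exception as e: print(n,e)
# profiles
print('col245 ', [(v,*P[v,245].round(3)) for v in range(130,245,4)])
print('row180', [(u,*P[180,u].round(3)) for u in list(range(200,220,2))+list(range(308,326,2))])
s=np.load('pics/scene0.npz'); Q=cloud('scene',s['d'])
for (u,v) in [(276,226),(282,243),(262,340),(352,195),(225,155),(245,130),(205,215)]: print(u,v,Q[v,u].round(3))
E
```

```text
bench z -0.0011002296909415898
cartA [425.5 336.3] [93.8 40.5] -74.3 530 [0.0559 0.0608 0.0655] [231 239 228]
cartB [ 435.5 -265.9] [92.8 40.8] -70.4 528 [0.0555 0.0607 0.0652] [232 239 228]
ad1 [ 595.6 -319.4] [75.6 49.1] 25.2 487 [0.0286 0.0338 0.0385] [51 53 56]
ad2 [ 477.9 -407.9] [74.9 49. ] -15.9 492 [0.0303 0.0371 0.0416] [37 39 41]
ad3 [411.5 214.5] [72.2 47.4] -15.8 448 [0.0276 0.035  0.04  ] [43 45 47]
pur1 [337.5  27.6] [138.1  49. ] 42.7 540 [0.0273 0.0335 0.0389] [145  73 208]
pur2 [ 351.8 -406.9] [96.1 50.1] -10.9 537 [0.0235 0.0333 0.0383] [120  56 176]
cin [559.3   3.6] [58.1 39.7] 88.8 349 [0.097  0.1012 0.1053] [230 240 226]
rim [602.5  -8.1] [284.1 224. ] 88.0 989 [0.106  0.1105 0.1159] [103  91  75]
col245  [(130, np.float64(0.79), np.float64(0.036), np.float64(0.026)), (134, np.float64(0.714), np.float64(0.018), np.float64(0.33)), (138, np.float64(0.707), np.float64(0.018), np.float64(0.321)), (142, np.float64(0.71), np.float64(0.022), np.float64(0.263)), (146, np.float64(0.711), np.float64(0.026), np.float64(0.206)), (150, np.float64(0.714), np.float64(0.03), np
[... 2222 characters left out ...]
, np.float64(-0.14), np.float64(0.061)), (312, np.float64(0.639), np.float64(-0.145), np.float64(0.077)), (314, np.float64(0.636), np.float64(-0.148), np.float64(0.106)), (316, np.float64(0.648), np.float64(-0.162), np.float64(-0.008)), (318, np.float64(0.648), np.float64(-0.168), np.float64(-0.005)), (320, np.float64(0.647), np.float64(-0.173), np.float64(0.002)), (322, np.float64(0.647), np.float64(-0.179), np.float64(0.002)), (324, np.float64(0.647), np.float64(-0.185), np.float64(-0.003))]
276 226 [0.557 0.015 0.106]
282 243 [0.532 0.026 0.062]
262 340 [0.425 0.337 0.066]
352 195 [ 0.437 -0.261  0.068]
225 155 [0.71  0.016 0.29 ]
245 130 [ 0.705 -0.08   0.316]
205 215 [0.716 0.118 0.158]
```

```bash
python3 - <<'E'
from h import *
z=np.load('pics/top0.npz'); p,d=z['p'],z['d']; P=cloud('top',d)
c=[cv2.resize(p[v-30:v+30,u-30:u+30],(260,260),interpolation=cv2.INTER_CUBIC) for v,u in [(196,373),(238,408),(267,184)]]
cv2.imwrite('pics/ad.png',np.hstack(c)[:,:,::-1])
# extents of dark/raised pixels along body axis
for (v,u),C,a in [((196,373),(595.6,-319.4),25.2),((238,408),(477.9,-407.9),-15.9),((267,184),(411.5,214.5),-15.8)]:
    w=p[v-30:v+30,u-30:u+30].max(-1); X=P[v-30:v+30,u-30:u+30]
    ax=np.array([np.cos(np.radians(a)),np.sin(np.radians(a))]); n=np.array([-ax[1],ax[0]])
    r=X[:,:,:2]*1000-C; s,t=r@ax,r@n
    for k in range(-72,73,6):
        m=(abs(s-k)<3)&(abs(t)<12); print((k,round(np.percentile(X[m][:,2],90)*1000),int(np.percentile(w[m],20))),end=' ')
    print()
E
```

```text
(-72, 1, 183) (-66, 1, 192) (-60, 10, 89) (-54, 18, 75) (-48, 20, 72) (-42, 20, 36) (-36, 35, 47) (-30, 37, 53) (-24, 36, 33) (-18, 37, 33) (-12, 36, 33) (-6, 37, 33) (0, 37, 36) (6, 39, 49) (12, 38, 62) (18, 38, 156) (24, 38, 67) (30, 38, 61) (36, 36, 44) (42, 20, 65) (48, 19, 116) (54, 20, 160) (60, 4, 165) (66, 4, 172) (72, 2, 178) 
(-72, 2, 163) (-66, 1, 162) (-60, 2, 143) (-54, 17, 72) (-48, 19, 62) (-42, 20, 57) (-36, 36, 35) (-30, 41, 63) (-24, 39, 42) (-18, 42, 32) (-12, 42, 33) (-6, 41, 32) (0, 42, 34) (6, 39, 49) (12, 42, 53) (18, 41, 151) (24, 40, 75) (30, 40, 68) (36, 39, 58) (42, 23, 51) (48, 20, 120) (54, 21, 149) (60, 5, 154) (66, 3, 167) (72, 2, 168) 
(-72, 2, 158) (-66, 4, 158) (-60, 3, 137) (-54, 14, 54) (-48, 21, 63) (-42, 21, 44) (-36, 37, 43) (-30, 37, 60) (-24, 41, 36) (-18, 40, 33) (-12, 39, 33) (-6, 39, 33) (0, 39, 33) (6, 39, 42) (12, 39, 58) (18, 40, 159) (24, 38, 72) (30, 37, 63) (36, 34, 35) (42, 23, 75) (48, 20, 110) (54, 19, 140) (60, 3, 148) (66, 2, 154) (72, 4, 156)
```

View pics/ad.png

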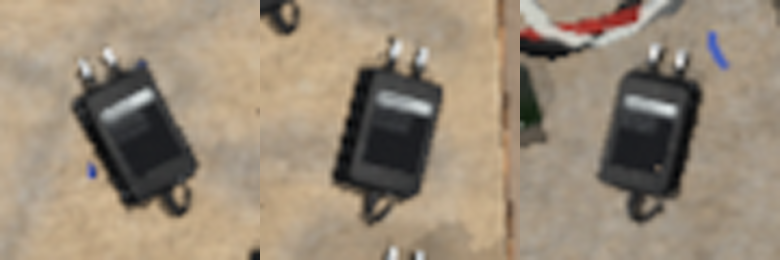

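All three adapters are real ones, with plug and cord at about ±58 mm from the centre. I'll start with the adapter at (0.478, -0.408).

Emit:
{"fn": "servo_tool", "kwargs": {
  "series": [
    [0,0,0,0,0,-0.12],
    [0,0,0,0,0,-0.12],
    [0,0,0,0,0,-0.12],
    [0,0,0,0,0,-0.12],
    [0,0,0,0,0,-0.12],
    [0,0,0,0,0,-0.12],
    [0,0,0,0,0,-0.12],
    [0,0,0,0,0,-0.12],
    [0,0,0,0,0,-0.12],
    [0,0,0,0,0,-0.12],
    [0,0,0,0,0,-0.12],
    [0,0,0,0,0,-0.12]
  ],
  "hand": 8.5
}}

```text
time_s: 1.1
eef_pos: [0.2781, -0.5593, 0.2308]
tcp_rot: [-180.0, -0.1, 109.3]
ft_force: [0.0, 0.6, 0.7]
gripper_width: 0.0852
finger_force: 0.0
```

Emit:
{"fn": "servo_tool", "kwargs": {
  "series": [
    [0,0,0,0,0,-0.12],
    [0,0,0,0,0,-0.12],
    [0,0,0,0,0,-0.12],
    [0,0,0,0,0,-0.12],
    [0,0,0,0,0,-0.12],
    [0,0,0,0,0,-0.12],
    [0,0,0,0,0,-0.12],
    [0,0,0,0,0,-0.12],
    [0,0,0,0,0,0]
  ]
}}

```text
time_s: 1.85
eef_pos: [0.278, -0.5594, 0.2305]
tcp_rot: [179.9, -0.0, 164.1]
ft_force: [-0.2, 0.0, 0.1]
gripper_width: 0.085
finger_force: 0.0
```

Emit:
{"fn": "servo_tool", "kwargs": {
  "series": [
    [-1.88,2.5,0.88,0,0,0],
    [-1.88,2.5,0.88,0,0,0],
    [-1.88,2.5,0.88,0,0,0],
    [-1.88,2.5,0.88,0,0,0],
    [-1.88,2.5,0.88,0,0,0],
    [-1.88,2.5,0.88,0,0,0],
    [-1.88,2.5,0.88,0,0,0],
    [-1.88,2.5,0.88,0,0,0],
    [0,0,0,0,0,0],
    [0,0,0,0,0,0]
  ]
}}

```text
time_s: 2.68
eef_pos: [0.4799, -0.4064, 0.1604]
tcp_rot: [179.9, -0.0, 164.1]
ft_force: [-0.1, -0.7, -0.0]
gripper_width: 0.0852
finger_force: 0.0
```

```bash
cat >> h.py <<'E'
from scipy.spatial.transform import Rotation as Ro
def wrist(f):
    s=readout.sense(); p,d=snap('wrist',f); c=cams.get_calibration('wrist')
    F=210/np.tan(np.radians(c['fov_y'])/2); v,u=np.mgrid[:420,:560]
    a,b=u-c['cx'],v-c['cy']; r=np.hypot(a,b)+1e-9; t=r/F
    k=d*np.tan(t)/r; X=np.stack([a*k,b*k,d],-1)
    H=c['hand_eye']; R=Ro.from_euler('xyz',s['tcp_rot'],degrees=True).as_matrix()
    P=(X@H[:3,:3].T+H[:3,3])@R.T+s['eef_pos']; P[d<=0]=np.nan
    return p,P,s
def blob(p,P,lo,hi,near,rad=.09,extra=None):
    ok=(P[:,:,2]>lo)&(P[:,:,2]<hi)&(np.hypot(P[:,:,0]-near[0],P[:,:,1]-near[1])<rad)
    if extra is not None: ok&=extra
    n,l,st,_=cv2.connectedComponentsWithStats(ok.astype(np.uint8)); k=1+st[1:,4].argmax()
    q=P[l==k]; (c,s,a)=cv2.minAreaRect((q[:,:2]*1000).astype(np.float32)); s=list(s)
    if s[0]<s[1]: s=s[::-1]; a+=90
    return np.round(c,1),np.round(s,1),round((a+90)%180-90,1),len(q),np.percentile(q[:,2],[5,50,95]).round(4)
def adapters(f):
    p,d=snap('top',f); P=cloud('top',d); dark=p.max(-1)<110
    ok=(P[:,:,2]>.024)&(P[:,:,2]<.045)&(P[:,:,0]>.3)&(P[:,:,0]<.75)&(abs(P[:,:,1])<.5)
    n,l,st,ce=cv2.connectedComponentsWithStats(ok.astype(np.uint8))
    for k in range(1,n):
        if 250<st[k,4]<800: print(ce[k].round(),blob(p,P,.024,.045,P[l==k].mean(0),.06), 'dark%.2f'%dark[l==k].mean())
E
python3 - <<'E'
from h import *
p,P,s=wrist('w1'); print(blob(p,P,.028,.05,(.478,-.408)))
adapters('t1')
E
```

```text
(array([ 475.6, -410.2]), array([74.6, 48. ]), -16.1, 4707, array([0.0354, 0.0371, 0.0384]))
[374. 196.] (array([ 597. , -318.6]), array([79.5, 49. ]), 27.1, 488, array([0.0287, 0.0337, 0.0389])) dark0.90
[182. 267.] (array([411.9, 214.8]), array([74.3, 46.3]), -14.3, 450, array([0.029 , 0.0351, 0.0393])) dark0.88
[245. 287.] (array([348.2,  36.6]), array([98.5, 48.3]), 43.6, 513, array([0.0286, 0.0338, 0.039 ])) dark0.02
[409. 286.] (array([ 346.7, -405.8]), array([80.1, 48.8]), -12.5, 510, array([0.0287, 0.0338, 0.0387])) dark0.96
```

View pics/w1.png

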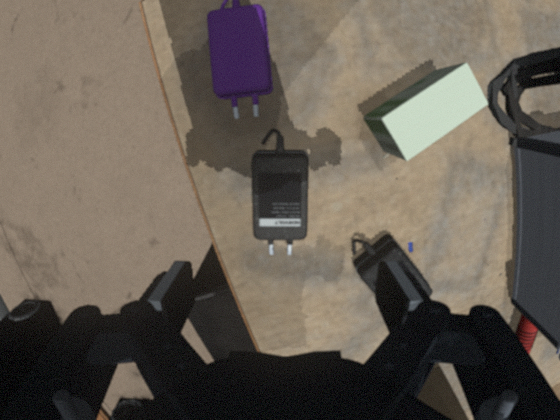

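The wrist view shows the adapter at (280,195), lined up with the fingers, with the purple one clear at (240,50). I'll descend, grip and lift.

Emit:
{"fn": "servo_tool", "kwargs": {
  "series": [
    [0.24,-0.39,3,0,0,0],
    [0,0,3,0,0,0],
    [0,0,3,0,0,0],
    [0,0,2.5,0,0,0],
    [0,0,2,0,0,0],
    [0,0,1,0,0,0],
    [0,0,0.7,0,0,0],
    [0,0,0,0,0,0],
    [0,0,0,0,0,0]
  ]
}}

```text
time_s: 3.53
eef_pos: [0.4751, -0.4127, 0.0098]
tcp_rot: [-180.0, 0.1, 163.9]
ft_force: [-0.6, 0.0, -1.0]
gripper_width: 0.085
finger_force: 0.0
```

Emit:
{"fn": "servo_tool", "kwargs": {
  "series": [
    [0,0,0,0,0,0],
    [0,0,0,0,0,0],
    [0,0,0,0,0,0],
    [0,0,0,0,0,0],
    [0,0,0,0,0,0],
    [0,0,0,0,0,0],
    [0,0,0,0,0,0],
    [0,0,0,0,0,0]
  ],
  "hand": 3,
  "force": 50
}}

```text
time_s: 4.2
eef_pos: [0.4758, -0.412, 0.0103]
tcp_rot: [-180.0, 0.1, 164.0]
ft_force: [-0.7, 0.3, 5.1]
gripper_width: 0.0478
finger_force: 52.1
```

Emit:
{"fn": "servo_tool", "kwargs": {
  "series": [
    [0,0,-1,0,0,0],
    [0,0,-2,0,0,0],
    [0,0,-3,0,0,0],
    [0,0,-3,0,0,0],
    [0,0,-3,0,0,0],
    [0,0,-3,0,0,0],
    [0,0,-3,0,0,0],
    [0,0,-3,0,0,0],
    [0,0,0,0,0,0]
  ]
}}

```text
time_s: 4.95
eef_pos: [0.4783, -0.4128, 0.226]
tcp_rot: [-179.9, 0.6, 164.0]
ft_force: [1.9, 0.3, -0.4]
gripper_width: 0.0476
finger_force: 52.3
```

Emit:
{"fn": "servo_tool", "kwargs": {
  "series": [
    [0,0,0,0,0,-0.12],
    [0,0,0,0,0,-0.12],
    [-1.49,3.24,0,0,0,0],
    [-1.49,3.24,0,0,0,0],
    [-1.49,3.24,0,0,0,0],
    [-1.49,3.24,0,0,0,0],
    [-1.49,3.24,0,0,0,0],
    [-1.49,3.24,0,0,0,0],
    [-1.49,3.24,0,0,0,0],
    [-1.49,3.24,0,0,0,0],
    [-1.49,3.24,0,0,0,0],
    [-1.49,3.24,0,0,0,0]
  ]
}}

```text
time_s: 5.95
eef_pos: [0.6365, -0.0927, 0.2186]
tcp_rot: [-180.0, -0.1, 177.7]
ft_force: [1.5, -1.2, -1.3]
gripper_width: 0.0473
finger_force: 52.3
```

Emit:
{"fn": "servo_tool", "kwargs": {
  "series": [
    [0,0,0,0,0,0],
    [0,0,0,0,0,0],
    [0,0,0,0,0,0]
  ]
}}

```text
time_s: 6.2
eef_pos: [0.636, -0.0947, 0.2184]
tcp_rot: [-179.9, -0.1, 177.7]
ft_force: [0.1, -0.5, -3.2]
gripper_width: 0.0471
finger_force: 52.3
```

```bash
python3 - <<'E'
from h import *
p,P,s=wrist('w2'); print(s['eef_pos'],s['tcp_rot'],s['gripper_width'])
E
```

```text
[ 0.63599122 -0.09469454  0.21840107] [-1.79915106e+02 -8.48753823e-02  1.77748143e+02] 0.0471437840975005
```

View pics/w2.png

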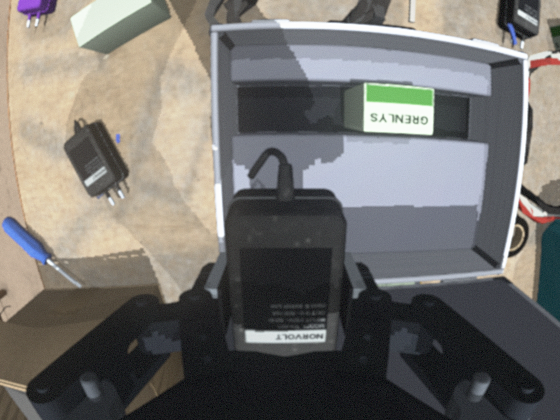

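The wrist view shows the held adapter over the tray's right end: body (285,265), cord at (280,165), lane wall edge at row 137, and rim left at column 217, right at 525, front at row 27. I'll fit the rim and the held part.

```bash
cat > rim.py <<'E'
from h import *
def caseframe(P):
    z=P[:,:,2]; ok=(z>.106)&(z<.117)&(P[:,:,0]>.45)&(P[:,:,0]<.72)&(abs(P[:,:,1])<.2)
    q=P[ok][:,:2]
    c=np.array([.6025,-.008]); a=np.radians(-2)
    for _ in range(5):
        R=np.array([[np.cos(a),-np.sin(a)],[np.sin(a),np.cos(a)]]); r=(q-c)@R
        f=r[(abs(r[:,0]+.107)<.007)&(abs(r[:,1])<.13)]; k=np.polyfit(f[:,1],f[:,0],1)
        lo=r[(abs(r[:,1]+.138)<.007)&(abs(r[:,0])<.1)]; hi=r[(abs(r[:,1]-.138)<.007)&(abs(r[:,0])<.1)]
        dy=np.mean([np.median(w[:,1]) for w in (lo,hi) if len(w)>20]); dx=np.median(f[:,0])+.107
        c=c+R@[dx,dy]; a-=np.arctan(k[0])
    print('case',c.round(4),np.degrees(a).round(2),len(f),len(lo),len(hi),[np.median(w[:,1]).round(4) for w in (lo,hi) if len(w)])
    return c,a
E
python3 - <<'E'
from rim import *
for w in ['w2']:
    z=np.load(f'pics/{w}.npz'); 
p,P,s=wrist('w3'); c,a=caseframe(P)
z=np.load('pics/top0.npz'); caseframe(cloud('top',z['d']))
T=P-s['eef_pos']; R=Ro.from_euler('xyz',s['tcp_rot'],degrees=True).as_matrix(); T=T@R
m=(T[:,:,2]>-.045)&(T[:,:,2]<.03)&(abs(T[:,:,1])<.02)&(abs(T[:,:,0])<.09)
for k in range(-70,76,6):
    q=T[m&(abs(T[:,:,0]*1000-k)<3)]
    if len(q)>5: print(k,len(q),(np.percentile(q[:,2],[5,50])*1000).round(1),(np.percentile(q[:,1],[1,99])*1000).round(1))
E
```

```text
case [ 0.6021 -0.0102] -1.9 2307 1694 1349 [np.float64(-0.1366), np.float64(0.1366)]
case [ 0.6032 -0.0084] -2.04 227 183 184 [np.float64(-0.1377), np.float64(0.1377)]
-34 13 [-27.  -26.5] [-5.8  2. ]
-28 672 [-27.8 -26.9] [-19.5  19.4]
-22 852 [-28.  -27.1] [-19.6  19.7]
-16 973 [-28.1 -27.2] [-19.5  19.6]
-10 1033 [-28.1 -27.1] [-19.6  19.6]
-4 1107 [-28.  -27.1] [-19.5  19.6]
2 1188 [-27.9 -27. ] [-19.6  19.5]
8 1257 [-27.9 -27. ] [-19.6  19.6]
14 1369 [-27.8 -26.8] [-19.6  19.6]
20 1415 [-27.8 -26.8] [-19.6  19.5]
26 1517 [-27.5 -26.4] [-19.6  19.5]
32 1640 [-27.3 -26.2] [-19.6  19.5]
38 2815 [-25.8 -15.9] [-19.6  19.6]
44 290 [-11.4  -9.9] [-16.9   3.5]
50 325 [-10.8  -8.8] [-15.4   3. ]
56 254 [-7.7 -2.2] [-11.8   0.9]
```

Emit:
{"fn": "servo_tool", "kwargs": {
  "series": [
    [-0.57,0.1,2,0,0,0],
    [0,0,3,0,0,0],
    [0,0,3,0,0,0],
    [0,0,3,0,0,0],
    [0,0,2,0,0,0],
    [0,0,1,0,0,0],
    [0,0,0.5,0,0,0],
    [0,0,0,0,0,0],
    [0,0,0,0,0,0]
  ]
}}

```text
time_s: 7.05
eef_pos: [0.6433, -0.0936, 0.0752]
tcp_rot: [180.0, 0.1, 177.7]
ft_force: [0.6, 0.5, -1.8]
gripper_width: 0.0477
finger_force: 52.3
```

Emit:
{"fn": "servo_tool", "kwargs": {
  "series": [
    [0.15,0,0.3,0,0,0],
    [0,0,0.3,0,0,0],
    [0,0,0,0,0,0],
    [0,0,0,0,0,0]
  ]
}}

```text
time_s: 7.38
eef_pos: [0.6412, -0.0933, 0.0684]
tcp_rot: [-180.0, 0.0, 177.7]
ft_force: [0.3, -0.6, -1.2]
gripper_width: 0.0472
finger_force: 52.4
```

Emit:
{"fn": "servo_tool", "kwargs": {
  "series": [
    [0,0,0,0,0,0],
    [0,0,0,0,0,0],
    [0,0,0,0,0,0],
    [0,0,0,0,0,0],
    [0,0,0,0,0,0],
    [0,0,0,0,0,0]
  ],
  "hand": 6
}}

```text
time_s: 7.88
eef_pos: [0.641, -0.0933, 0.068]
tcp_rot: [-180.0, 0.0, 177.7]
ft_force: [-0.0, -0.4, -0.4]
gripper_width: 0.0599
finger_force: 0.0
```

Emit:
{"fn": "servo_tool", "kwargs": {
  "series": [
    [0,0,-1,0,0,0],
    [0,0,-2,0,0,0],
    [0,0,-3,0,0,0],
    [0,0,-3,0,0,0],
    [0,0,-3,0,0,0],
    [0,0,-3,0,0,0],
    [0,0,0,0,0,0],
    [0,0,0,0,0,0]
  ]
}}

```text
time_s: 8.55
eef_pos: [0.6422, -0.0928, 0.2208]
tcp_rot: [180.0, 0.3, 177.7]
ft_force: [-0.4, -0.0, -0.1]
gripper_width: 0.0601
finger_force: 0.0
```

```bash
python3 - <<'E'
from rim import *
p,P,s=wrist('w4'); print(blob(p,P,.085,.105,(.64,-.095)),s['eef_pos'])
adapters('t2')
E
```

```text
(array([640.7, -93.8]), array([75. , 48.2]), -2.4, 4638, array([0.0932, 0.0951, 0.0963])) [ 0.64219492 -0.09282663  0.22084949]
[374. 196.] (array([ 595.9, -320. ]), array([75.5, 49.3]), 25.3, 467, array([0.029 , 0.0341, 0.0384])) dark0.91
[ 83. 225.] (array([531., 481.]), array([118.9,  30.9]), -9.2, 233, array([0.0262, 0.0373, 0.0441])) dark0.59
[182. 267.] (array([412.8, 214.4]), array([75.1, 46.5]), -14.0, 451, array([0.0285, 0.0346, 0.0394])) dark0.86
[245. 287.] (array([348.8,  37.4]), array([100.2,  48.7]), 44.1, 512, array([0.0288, 0.0338, 0.0384])) dark0.00
```

Emit:
{"fn": "servo_tool", "kwargs": {
  "series": [
    [0.53,-3.26,0,0,0,0],
    [0.53,-3.26,0,0,0,0],
    [0.53,-3.26,0,0,0,0],
    [0.53,-3.26,0,0,0,0],
    [0.53,-3.26,0,0,0,0],
    [0.53,-3.26,0,0,0,0],
    [0.53,-3.26,0,0,0,0],
    [0,0,0,0,0,0],
    [0,0,0,0,0,0]
  ],
  "hand": 8.5
}}

```text
time_s: 9.4
eef_pos: [0.5926, -0.323, 0.2157]
tcp_rot: [-180.0, -0.2, 177.4]
ft_force: [-0.2, -0.1, 0.3]
gripper_width: 0.0851
finger_force: 0.0
```

```bash
python3 - <<'E'
from rim import *
s=readout.sense(); print(s['joints'].round(1),s['eef_pos'])
P=cloud('top',np.load('pics/top0.npz')['d'])
q=P[20:160,335:480].reshape(-1,3); q=q[(q[:,0]>.6)&(q[:,1]>-.48)&(q[:,1]<-.2)]
for lo,hi in [(.03,.08),(.08,.15),(.15,.25),(.25,.5)]:
    w=q[(q[:,2]>lo)&(q[:,2]<hi)]; print(lo,len(w), np.percentile(w[:,0],[0,1,5]) if len(w) else '')
p,P,s=wrist('w5'); print(blob(p,P,.025,.05,(.596,-.32)))
E
```

```text
[ 47.2  50.9 -48.2  79.8  39.1  66.8  81.5] [ 0.5926313  -0.32297986  0.21570479]
0.03 686 [0.7043878  0.76833534 0.77293712]
0.08 788 [0.74193487 0.74443545 0.74912512]
0.15 8951 [0.74727879 0.7560454  0.76639927]
0.25 1 [0.86267369 0.86267369 0.86267369]
(array([ 593.6, -321.7]), array([77.8, 48.5]), 25.7, 3367, array([0.0321, 0.0341, 0.0354]))
```

Emit:
{"fn": "servo_tool", "kwargs": {
  "series": [
    [0,0,0,0,0,-0.122],
    [0,0,0,0,0,-0.122],
    [0,0,0,0,0,-0.122],
    [0,0,0,0,0,-0.122],
    [-0.22,0.12,3,0,0,0],
    [0,0,4,0,0,0],
    [0,0,4,0,0,0],
    [0,0,4,0,0,0],
    [0,0,3,0,0,0],
    [0,0,1.8,0,0,0],
    [0,0,0.8,0,0,0],
    [0,0,0,0,0,0]
  ]
}}

```text
time_s: 10.45
eef_pos: [0.5958, -0.3162, 0.0105]
tcp_rot: [179.9, -0.1, -154.2]
ft_force: [-0.1, -0.4, -0.5]
gripper_width: 0.0856
finger_force: 0.0
```

Emit:
{"fn": "servo_tool", "kwargs": {
  "series": [
    [0,0,0,0,0,0],
    [0,0,0,0,0,0],
    [0,0,0,0,0,0],
    [0,0,0,0,0,0],
    [0,0,0,0,0,0],
    [0,0,0,0,0,0],
    [0,0,0,0,0,0],
    [0,0,0,0,0,0]
  ],
  "hand": 3
}}

```text
time_s: 11.12
eef_pos: [0.5981, -0.3184, 0.0146]
tcp_rot: [-179.8, 0.2, -154.4]
ft_force: [-0.1, -0.8, 5.4]
gripper_width: 0.0467
finger_force: 52.5
```

Emit:
{"fn": "servo_tool", "kwargs": {
  "series": [
    [0,0,-1,0,0,0],
    [0,0,-2,0,0,0],
    [0,0,-3,0,0,0],
    [0,0,-4,0,0,0],
    [0,0,-4,0,0,0],
    [0,0,-4,0,0,0],
    [0,0,-3,0,0,0],
    [0,0,0,0,0,0.122],
    [0,0,0,0,0,0.122],
    [0,0,0,0,0,0.122],
    [0,0,0,0,0,0.122],
    [0,0,0,0,0,0]
  ]
}}

```text
time_s: 12.12
eef_pos: [0.5958, -0.3176, 0.2229]
tcp_rot: [-179.9, -0.0, 177.6]
ft_force: [-1.1, 0.3, -1.9]
gripper_width: 0.0466
finger_force: 52.0
```

Emit:
{"fn": "servo_tool", "kwargs": {
  "series": [
    [-0.42,3.44,0,0,0,0],
    [-0.42,3.44,0,0,0,0],
    [-0.42,3.44,0,0,0,0],
    [-0.42,3.44,0,0,0,0],
    [-0.42,3.44,0,0,0,0],
    [-0.42,3.44,0,0,0,0],
    [-0.42,3.44,0,0,0,0],
    [-0.42,3.44,0,0,0,0],
    [-0.42,3.44,0,0,0,0],
    [0,0,0,0,0,0],
    [0,0,0,0,0,0],
    [0,0,0,0,0,0]
  ]
}}

```text
time_s: 13.12
eef_pos: [0.646, -0.0105, 0.222]
tcp_rot: [-179.9, -0.0, 177.9]
ft_force: [0.1, -1.2, -1.8]
gripper_width: 0.0466
finger_force: 52.2
```

```bash
cat >> rim.py <<'E'
def held(P,s):
    R=Ro.from_euler('xyz',s['tcp_rot'],degrees=True).as_matrix(); T=(P-s['eef_pos'])@R
    m=(T[:,:,2]>-.045)&(T[:,:,2]<.03)&(abs(T[:,:,1])<.018)&(abs(T[:,:,0])<.09)
    top=np.nanmedian(T[m&(abs(T[:,:,0])<.02)][:,2]); b=T[m&(abs(T[:,:,2]-top)<.004)]
    print('held top z %.4f'%top,'front x %.4f'%np.percentile(b[:,0],99.5),'tcp',s['eef_pos'].round(4),s['tcp_rot'].round(1),s['gripper_width'].round(4))
E
python3 - <<'E'
from rim import *
p,P,s=wrist('w6'); caseframe(P); held(P,s)
E
```

```text
case [ 0.6022 -0.0094] -1.93 2474 1717 1708 [np.float64(-0.1363), np.float64(0.1363)]Traceback (most recent call last):
  File "<stdin>", line 2, in <module>
  File "rim.py", line 18, in held
    print('held top z %.4f'%top,'front x %.4f'%np.percentile(b[:,0],99.5),'tcp',s['eef_pos'].round(4),s['tcp_rot'].round(1),s['gripper_width'].round(4))
                                                                                                                            ^^^^^^^^^^^^^^^^^^^^^^^^
AttributeError: 'float' object has no attribute 'round'
```

```bash
sed -i "s/,s\['gripper_width'\].round(4)//" rim.py; python3 - <<'E'
from rim import *
p,P,s=wrist('w7'); held(P,s)
E
```

```text
held top z -0.0198 front x 0.0432 tcp [ 0.6461 -0.0116  0.2218] [-179.9   -0.   177.7]
```

Emit:
{"fn": "servo_tool", "kwargs": {
  "series": [
    [0,0,2,0,0,0],
    [0,0,3,0,0,0],
    [0,0,3,0,0,0],
    [0,0,3,0,0,0],
    [0,0,2,0,0,0],
    [0,0,1,0,0,0],
    [0,0,0.5,0,0,0],
    [0,0,0,0,0,0],
    [0,0,0,0,0,0],
    [0,0,0,0,0,0]
  ]
}}

```text
time_s: 14.05
eef_pos: [0.6475, -0.0098, 0.0786]
tcp_rot: [180.0, 0.2, 177.7]
ft_force: [0.6, -0.2, -1.7]
gripper_width: 0.047
finger_force: 52.2
```

Emit:
{"fn": "servo_tool", "kwargs": {
  "series": [
    [0.1,0,0.2,0,0,0],
    [0,0,0.2,0,0,0],
    [0,0,0,0,0,0],
    [0,0,0,0,0,0]
  ]
}}

```text
time_s: 14.38
eef_pos: [0.6453, -0.0099, 0.0731]
tcp_rot: [-180.0, 0.0, 177.7]
ft_force: [0.6, -0.2, -3.0]
gripper_width: 0.0468
finger_force: 52.2
```

Emit:
{"fn": "servo_tool", "kwargs": {
  "series": [
    [0,0,0,0,0,0],
    [0,0,0,0,0,0],
    [0,0,0,0,0,0],
    [0,0,0,0,0,0],
    [0,0,0,0,0,0],
    [0,0,0,0,0,0]
  ],
  "hand": 6
}}

```text
time_s: 14.88
eef_pos: [0.6454, -0.0099, 0.073]
tcp_rot: [-180.0, 0.0, 177.7]
ft_force: [0.2, 0.6, 0.0]
gripper_width: 0.0603
finger_force: 0.0
```

Emit:
{"fn": "servo_tool", "kwargs": {
  "series": [
    [0,0,-1,0,0,0],
    [0,0,-2,0,0,0],
    [0,0,-3,0,0,0],
    [0,0,-3,0,0,0],
    [0,0,-3,0,0,0],
    [0,0,-3,0,0,0],
    [0,0,0,0,0,0],
    [0,0,0,0,0,0]
  ]
}}

```text
time_s: 15.55
eef_pos: [0.6465, -0.0092, 0.2258]
tcp_rot: [180.0, 0.3, 177.7]
ft_force: [0.2, 0.3, -0.1]
gripper_width: 0.0599
finger_force: 0.0
```

```bash
python3 - <<'E'
from rim import *
p,P,s=wrist('w8'); print(blob(p,P,.085,.102,(.642,-.011),.05),s['eef_pos'])
adapters('t3')
E
```

```text
(array([639.9, -10.2]), array([76.2, 48. ]), -2.6, 4525, array([0.0903, 0.0921, 0.0934])) [ 0.64649531 -0.0092494   0.22584142]
[ 83. 230.] (array([517.8, 481.4]), array([118. ,  31.4]), -11.3, 252, array([0.026 , 0.0367, 0.0443])) dark0.61
[182. 267.] (array([412. , 214.6]), array([73.3, 46.9]), -14.4, 453, array([0.0289, 0.0345, 0.0391])) dark0.87
[245. 287.] (array([348. ,  36.9]), array([99.3, 48.8]), 42.2, 510, array([0.0285, 0.0337, 0.0383])) dark0.01
[411. 284.] (array([ 346. , -406.6]), array([76.5, 50.1]), -11.3, 376, array([0.0284, 0.034 , 0.0383])) dark0.03
```

Emit:
{"fn": "servo_tool", "kwargs": {
  "series": [
    [2.43,2.14,0,0,0,0],
    [2.43,2.14,0,0,0,0],
    [2.43,2.14,0,0,0,0],
    [2.43,2.14,0,0,0,0],
    [2.43,2.14,0,0,0,0],
    [2.43,2.14,0,0,0,0],
    [2.43,2.14,0,0,0,0],
    [2.43,2.14,0,0,0,0],
    [2.43,2.14,0,0,0,0],
    [2.43,2.14,0,0,0,0],
    [0,0,0,0,0,0.107],
    [0,0,0,0,0,0.107]
  ],
  "hand": 8.5
}}

```text
time_s: 16.65
eef_pos: [0.4087, 0.2148, 0.2222]
tcp_rot: [-179.9, -0.1, 165.5]
ft_force: [0.4, -0.6, 1.3]
gripper_width: 0.085
finger_force: 0.0
```

Emit:
{"fn": "servo_tool", "kwargs": {
  "series": [
    [0,0,2,0,0,0],
    [0,0,3,0,0,0],
    [0,0,2,0,0,0],
    [0,0,0,0,0,0],
    [0,0,0,0,0,0],
    [0,0,0,0,0,0]
  ]
}}

```text
time_s: 17.15
eef_pos: [0.411, 0.2139, 0.1533]
tcp_rot: [180.0, -0.0, 165.5]
ft_force: [0.5, -0.1, 0.3]
gripper_width: 0.0851
finger_force: 0.0
```

```bash
python3 - <<'E'
from rim import *
p,P,s=wrist('w9'); print(blob(p,P,.028,.048,(.412,.2145),.07),s['eef_pos'],s['tcp_rot'])
E
```

```text
(array([408.7, 213.9]), array([72.9, 46.1]), -14.1, 4537, array([0.0333, 0.0351, 0.0363])) [0.41103341 0.21391196 0.15328912] [ 1.79982148e+02 -1.01243545e-02  1.65471251e+02]
```

Emit:
{"fn": "servo_tool", "kwargs": {
  "series": [
    [0.2,0,3,0,0,0],
    [0,0,3,0,0,0],
    [0,0,3,0,0,0],
    [0,0,3,0,0,0],
    [0,0,1.6,0,0,0],
    [0,0,0.8,0,0,0],
    [0,0,0,0,0,0],
    [0,0,0,0,0,0]
  ]
}}

```text
time_s: 17.87
eef_pos: [0.4097, 0.2147, 0.0094]
tcp_rot: [179.9, 0.1, 165.5]
ft_force: [-0.1, -0.3, -0.4]
gripper_width: 0.0851
finger_force: 0.0
```

Emit:
{"fn": "servo_tool", "kwargs": {
  "series": [
    [0,0,0,0,0,0],
    [0,0,0,0,0,0],
    [0,0,0,0,0,0],
    [0,0,0,0,0,0],
    [0,0,0,0,0,0],
    [0,0,0,0,0,0],
    [0,0,0,0,0,0],
    [0,0,0,0,0,0]
  ],
  "hand": 3
}}

```text
time_s: 18.53
eef_pos: [0.4097, 0.2143, 0.01]
tcp_rot: [179.9, 0.1, 165.4]
ft_force: [-0.4, -1.0, 7.4]
gripper_width: 0.0453
finger_force: 51.3
```

Emit:
{"fn": "servo_tool", "kwargs": {
  "series": [
    [0,0,-1,0,0,0],
    [0,0,-2,0,0,0],
    [0,0,-3,0,0,0],
    [0,0,-4,0,0,0],
    [0,0,-4,0,0,0],
    [0,0,-4,0,0,0],
    [0,0,-3,0,0,0],
    [0,0,0,0,0,-0.107],
    [0,0,0,0,0,-0.107],
    [0,0,0,0,0,0],
    [0,0,0,0,0,0]
  ]
}}

```text
time_s: 19.45
eef_pos: [0.4087, 0.2133, 0.2188]
tcp_rot: [-180.0, -0.0, 177.5]
ft_force: [0.2, -0.5, -1.8]
gripper_width: 0.0452
finger_force: 52.5
```

Emit:
{"fn": "servo_tool", "kwargs": {
  "series": [
    [-3.06,-1.62,0,0,0,0],
    [-3.06,-1.62,0,0,0,0],
    [-3.06,-1.62,0,0,0,0],
    [-3.06,-1.62,0,0,0,0],
    [-3.06,-1.62,0,0,0,0],
    [-3.06,-1.62,0,0,0,0],
    [-3.06,-1.62,0,0,0,0],
    [-3.06,-1.62,0,0,0,0],
    [0,0,0,0,0,0],
    [0,0,0,0,0,0],
    [0,0,0,0,0,0]
  ]
}}

```text
time_s: 20.37
eef_pos: [0.6473, 0.0755, 0.2179]
tcp_rot: [180.0, -0.1, 177.7]
ft_force: [-0.6, 0.1, -1.8]
gripper_width: 0.0452
finger_force: 52.5
```

```bash
python3 - <<'E'
from rim import *
p,P,s=wrist('w10'); caseframe(P); held(P,s)
E
```

```text
case [ 0.6023 -0.0087] -1.91 2285 1359 1792 [np.float64(-0.1366), np.float64(0.1366)]
held top z -0.0253 front x 0.0367 tcp [0.6473 0.0755 0.2179] [ 1.800e+02 -1.000e-01  1.777e+02]
```

Emit:
{"fn": "servo_tool", "kwargs": {
  "series": [
    [0,-0.15,2,0,0,0],
    [0,0,3,0,0,0],
    [0,0,3,0,0,0],
    [0,0,3,0,0,0],
    [0,0,2,0,0,0],
    [0,0,1,0,0,0],
    [0,0,0.5,0,0,0],
    [0,0,0.1,0,0,0],
    [0,0,0,0,0,0],
    [0,0,0,0,0,0],
    [0,0,0,0,0,0]
  ]
}}

```text
time_s: 21.33
eef_pos: [0.6494, 0.0738, 0.0745]
tcp_rot: [180.0, 0.1, 177.7]
ft_force: [-0.6, 0.7, -2.4]
gripper_width: 0.0451
finger_force: 52.5
```

Emit:
{"fn": "servo_tool", "kwargs": {
  "series": [
    [0.1,0,0.2,0,0,0],
    [0.1,0,0.25,0,0,0],
    [0,0,0,0,0,0],
    [0,0,0,0,0,0]
  ]
}}

```text
time_s: 21.67
eef_pos: [0.6463, 0.0734, 0.0683]
tcp_rot: [-180.0, -0.0, 177.7]
ft_force: [0.1, 0.5, -1.7]
gripper_width: 0.0454
finger_force: 52.5
```

Emit:
{"fn": "servo_tool", "kwargs": {
  "series": [
    [0,0,0,0,0,0],
    [0,0,0,0,0,0],
    [0,0,0,0,0,0],
    [0,0,0,0,0,0],
    [0,0,0,0,0,0],
    [0,0,0,0,0,0]
  ],
  "hand": 6
}}

```text
time_s: 22.17
eef_pos: [0.6466, 0.0735, 0.0685]
tcp_rot: [180.0, 0.0, 177.7]
ft_force: [-0.6, -0.3, 0.2]
gripper_width: 0.0599
finger_force: 0.0
```

Emit:
{"fn": "servo_tool", "kwargs": {
  "series": [
    [0,0,-1,0,0,0],
    [0,0,-2,0,0,0],
    [0,0,-3,0,0,0],
    [0,0,-3,0,0,0],
    [0,0,-3,0,0,0],
    [0,0,-3,0,0,0],
    [0,0,0,0,0,0],
    [0,0,0,0,0,0]
  ]
}}

```text
time_s: 22.83
eef_pos: [0.6476, 0.0742, 0.2214]
tcp_rot: [179.9, 0.3, 177.7]
ft_force: [-1.0, -0.5, -0.8]
gripper_width: 0.0599
finger_force: 0.0
```

```bash
python3 - <<'E'
from rim import *
p,P,s=wrist('w11'); print(blob(p,P,.085,.102,(.645,.074),.05),s['eef_pos'])
print(blob(p,P,.055,.07,(.425,.336),.07))
p,d=snap('top','t4');P=cloud('top',d);print(blob(p,P,.05,.075,(.425,.336),.07),blob(p,P,.05,.075,(.4355,-.266),.07))
E
```

```text
(array([644.8,  73. ]), array([71.8, 46.2]), -2.0, 4224, array([0.0913, 0.0931, 0.0944])) [0.64758064 0.07421825 0.22135889]
(array([438.6, 337.6]), array([93.5, 14.3]), -77.2, 586, array([0.0568, 0.0608, 0.0622]))
(array([425.6, 336. ]), array([94.2, 40.4]), -74.1, 528, array([0.0557, 0.0608, 0.0655])) (array([ 437.8, -273.2]), array([77.5, 40.4]), -70.9, 362, array([0.0565, 0.0613, 0.0655]))
```

View pics/w11.png

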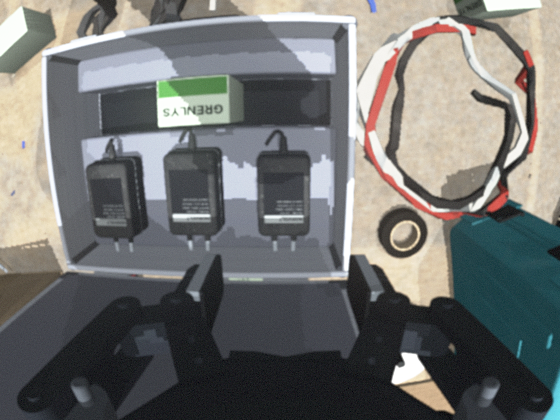

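All three adapters lie flat in the tray, at (115,200), (193,190) and (283,192). Carton A is next: move over it, turn, tilt.

Emit:
{"fn": "servo_tool", "kwargs": {
  "series": [
    [2.33,2.52,0,0,0,0],
    [2.33,2.52,0,0,0,0],
    [2.33,2.52,0,0,0,0],
    [2.33,2.52,0,0,0,0],
    [2.33,2.52,0,0,0,0],
    [2.33,2.52,0,0,0,0],
    [2.33,2.52,0,0,0,0],
    [2.33,2.52,0,0,0,0],
    [2.33,2.52,0,0,0,0],
    [2.33,2.52,0,0,0,0],
    [0,0,0,0,0,0],
    [0,0,0,0,0,0]
  ],
  "hand": 8
}}

```text
time_s: 23.93
eef_pos: [0.4214, 0.3359, 0.2177]
tcp_rot: [-180.0, -0.1, 178.0]
ft_force: [0.9, -1.0, 0.3]
gripper_width: 0.0801
finger_force: 0.0
```

Emit:
{"fn": "servo_tool", "kwargs": {
  "series": [
    [0,0,0,0,0,0.114],
    [0,0,0,0,0,0.114],
    [0,0,0,0,0,0.114],
    [0,0,0,0,0,0.114],
    [0,0,0,0,0,0.114],
    [0,0,0,0,0,0.114],
    [0,0,0,0,0,0.114],
    [0,0,0,0,0,0.114],
    [0,0,0,0,0,0.114],
    [0,0,0,0,0,0.114],
    [0,0,0,0,0,0.114],
    [0,0,0,0,0,0]
  ]
}}

```text
time_s: 24.93
eef_pos: [0.4244, 0.3326, 0.2176]
tcp_rot: [-179.9, 0.1, 105.6]
ft_force: [0.1, 0.4, 0.3]
gripper_width: 0.0796
finger_force: 0.0
```

Emit:
{"fn": "servo_tool", "kwargs": {
  "series": [
    [0,0,0,0,0.109,0],
    [0,0,0,0,0.109,0],
    [0,0,0,0,0.109,0],
    [0,0,0,0,0.109,0],
    [0,0,0,0,0.109,0],
    [0,0,0,0,0.109,0],
    [0,0,0,0,0.109,0],
    [0,0,0,0,0.109,0],
    [0,0,0,0,0,0],
    [0,0,0,0,0,0],
    [0,0,0,0,0,0]
  ]
}}

```text
time_s: 25.85
eef_pos: [0.4238, 0.3349, 0.2193]
tcp_rot: [179.8, -49.9, 106.1]
ft_force: [0.1, 1.0, 0.5]
gripper_width: 0.0798
finger_force: 0.0
```

```bash
python3 - <<'E'
from rim import *
p,P,s=wrist('w12'); print(blob(p,P,.052,.07,(.425,.336),.07),s['eef_pos'],s['tcp_rot'],s['joints'].round(1))
R=Ro.from_euler('xyz',s['tcp_rot'],degrees=True).as_matrix(); print(R.round(3))
E
```

```text
(array([419.6, 346.3]), array([68.2, 40.7]), -74.3, 2845, array([0.0597, 0.061 , 0.0622])) [0.42376844 0.33494623 0.21928428] [179.77516518 -49.89384071 106.11898534] [ 20.1  58.4 -65.8 115.7   5.4  20.5 -13.3]
[[-0.179  0.962 -0.209]
 [ 0.619  0.275  0.736]
 [ 0.765  0.003 -0.644]]
```

Emit:
{"fn": "servo_tool", "kwargs": {
  "series": [
    [-2.6,0,2.19,0,0,0],
    [-2.6,0,2.19,0,0,0],
    [-2.6,0,2.19,0,0,0],
    [-2.6,0,2.19,0,0,0],
    [-2.6,0,2.19,0,0,0],
    [-1.3,0,1.1,0,0,0],
    [-0.6,0,0.5,0,0,0],
    [0,0,0,0,0,0],
    [0,0,0,0,0,0]
  ]
}}

```text
time_s: 26.65
eef_pos: [0.4244, 0.3359, 0.0258]
tcp_rot: [179.6, -49.9, 106.3]
ft_force: [0.2, -0.1, 0.5]
gripper_width: 0.08
finger_force: 0.0
```

Emit:
{"fn": "servo_tool", "kwargs": {
  "series": [
    [0,0,0,0,0,0],
    [0,0,0,0,0,0],
    [0,0,0,0,0,0],
    [0,0,0,0,0,0],
    [0,0,0,0,0,0],
    [0,0,0,0,0,0],
    [0,0,0,0,0,0],
    [0,0,0,0,0,0],
    [0,0,0,0,0,0]
  ],
  "hand": 2
}}

```text
time_s: 27.4
eef_pos: [0.4242, 0.3349, 0.0248]
tcp_rot: [179.8, -50.0, 106.0]
ft_force: [0.9, -3.5, 6.3]
gripper_width: 0.0395
finger_force: 50.7
```

Emit:
{"fn": "servo_tool", "kwargs": {
  "series": [
    [0.76,0,-0.64,0,0,0],
    [1.5,0,-1.28,0,0,0],
    [2.3,0,-1.93,0,0,0],
    [2.3,0,-1.93,0,0,0],
    [2.3,0,-1.93,0,0,0],
    [0,0,0,0,0,0],
    [0,0,0,0,0,0]
  ]
}}

```text
time_s: 27.98
eef_pos: [0.424, 0.3346, 0.1448]
tcp_rot: [179.7, -49.9, 106.1]
ft_force: [0.4, -0.7, -2.9]
gripper_width: 0.0393
finger_force: 50.2
```

Emit:
{"fn": "servo_tool", "kwargs": {
  "series": [
    [0,0,0,0,-0.11,0],
    [0,0,0,0,-0.11,0],
    [0,0,0,0,-0.11,0],
    [0,0,0,0,-0.11,0],
    [0,0,0,0,-0.11,0],
    [0,0,0,0,-0.11,0],
    [0,0,0,0,-0.11,0],
    [0,0,0,0,-0.11,0],
    [0,0,0,0,0,0],
    [0,0,0,0,0,0]
  ]
}}

```text
time_s: 28.82
eef_pos: [0.4209, 0.3379, 0.1424]
tcp_rot: [-179.9, 0.5, 106.3]
ft_force: [0.7, -0.9, -2.1]
gripper_width: 0.0397
finger_force: 50.3
```

Emit:
{"fn": "servo_tool", "kwargs": {
  "series": [
    [0,0,0,0,-0.1,0],
    [0,0,0,0,-0.1,0],
    [0,0,0,0,-0.1,0],
    [0,0,0,0,-0.1,0],
    [0,0,0,0,-0.1,0],
    [0,0,0,0,-0.1,0],
    [0,0,0,0,-0.09,0],
    [0,0,0,0,0,0],
    [0,0,0,0,0,0],
    [0,0,0,0,0,0]
  ]
}}

```text
time_s: 29.65
eef_pos: [0.4248, 0.332, 0.1432]
tcp_rot: [-179.9, 40.0, 105.7]
ft_force: [1.4, 0.5, -0.8]
gripper_width: 0.0395
finger_force: 50.4
```

```bash
python3 - <<'E'
from rim import *
p,d=snap('scene','s1'); s=readout.sense(); print(s['eef_pos'],s['tcp_rot'],s['gripper_width'],s['finger_force'],s['joints'].round(1))
cv2.imwrite('pics/s1c.png',cv2.resize(p[180:420,120:440],(640,480))[:,:,::-1])
R=Ro.from_euler('xyz',s['tcp_rot'],degrees=True).as_matrix(); print(R.round(3))
E
```

```text
[0.42503599 0.33198539 0.14386702] [179.98907213  39.97299633 105.62196514] 0.03964895796841781 50.434945821762085 [-64.1  53.9   8.2  91.9  24.3  65.1 -58.4]
[[-0.206  0.963  0.173]
 [ 0.738  0.269 -0.619]
 [-0.642  0.    -0.766]]
```

View pics/s1c.png

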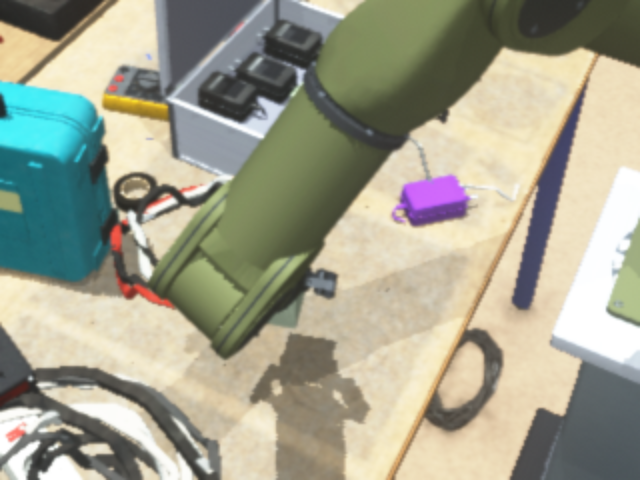

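Emit:
{"fn": "servo_tool", "kwargs": {
  "series": [
    [1.56,0,1.86,0,0,0],
    [1.56,0,1.86,0,0,0],
    [1.56,0,1.86,0,0,0],
    [1.0,0,1.2,0,0,0],
    [0.3,0,0.35,0,0,0],
    [0,0,0,0,0,0],
    [0,0,0,0,0,0],
    [0,0,0,0,0,0]
  ]
}}

```text
time_s: 30.37
eef_pos: [0.4245, 0.3349, 0.0516]
tcp_rot: [179.8, 39.9, 105.7]
ft_force: [-0.3, -1.1, -0.3]
gripper_width: 0.0396
finger_force: 50.4
```

Emit:
{"fn": "servo_tool", "kwargs": {
  "series": [
    [0.13,0,0.15,0,0,0],
    [0.13,0,0.15,0,0,0],
    [0.06,0,0.08,0,0,0],
    [0,0,0,0,0,0],
    [0,0,0,0,0,0]
  ]
}}

```text
time_s: 30.78
eef_pos: [0.424, 0.3353, 0.0468]
tcp_rot: [179.9, 40.0, 105.8]
ft_force: [-1.4, 2.2, 6.0]
gripper_width: 0.0396
finger_force: 51.2
```

Emit:
{"fn": "servo_tool", "kwargs": {
  "series": [
    [0,0,0,0,0,0],
    [0,0,0,0,0,0],
    [0,0,0,0,0,0],
    [0,0,0,0,0,0],
    [0,0,0,0,0,0],
    [0,0,0,0,0,0]
  ],
  "hand": 6.5
}}

```text
time_s: 31.28
eef_pos: [0.4236, 0.3345, 0.0452]
tcp_rot: [-180.0, 40.0, 105.9]
ft_force: [-0.4, -0.1, 0.3]
gripper_width: 0.0648
finger_force: 0.0
```

Emit:
{"fn": "servo_tool", "kwargs": {
  "series": [
    [0,0,-1,0,0,0],
    [0,0,-2,0,0,0],
    [0,0,-3,0,0,0],
    [0,0,-4,0,0,0],
    [0,0,-4,0,0,0],
    [0,0,0,0,0.1163,0],
    [0,0,0,0,0.1163,0],
    [0,0,0,0,0.1163,0],
    [0,0,0,0,0.1163,0],
    [0,0,0,0,0.1163,0],
    [0,0,0,0,0.1163,0],
    [0,0,0,0,0,0]
  ]
}}

```text
time_s: 32.28
eef_pos: [0.4038, 0.4133, 0.1539]
tcp_rot: [179.9, 0.1, 105.2]
ft_force: [0.3, -1.5, -0.3]
gripper_width: 0.0649
finger_force: 0.0
```

Emit:
{"fn": "servo_tool", "kwargs": {
  "series": [
    [-2,0,-2,0,0,0],
    [-2,0,-2,0,0,0],
    [-2,0,-1,0,0,0],
    [-2,0,0,0,0,0],
    [0,0,0,0,0,0],
    [0,0,0,0,0,0],
    [0,0,0,0,0,0]
  ]
}}

```text
time_s: 32.87
eef_pos: [0.4205, 0.3453, 0.2027]
tcp_rot: [-180.0, -0.0, 105.9]
ft_force: [-0.8, 0.2, -0.3]
gripper_width: 0.065
finger_force: 0.0
```

```bash
python3 - <<'E'
from rim import *
p,P,s=wrist('w13'); print(blob(p,P,.085,.1,(.423,.338),.06),s['eef_pos'],s['tcp_rot'],s['joints'].round(1))
p,d=snap('top','t5');P=cloud('top',d)
for n in((.64,-.094),(.64,-.01),(.645,.073)): print(blob(p,P,.08,.102,n,.045))
E
```

```text
(array([420.7, 341.9]), array([62. , 40.5]), -74.1, 3623, array([0.0901, 0.0914, 0.0925])) [0.42051092 0.34532467 0.20271097] [-1.79997740e+02 -7.34861719e-03  1.05929057e+02] [-37.4  35.7 -11.2 105.6  10.2  39.7 -38.4]
(array([642.5, -93.4]), array([72.9, 48.5]), -1.7, 502, array([0.0897, 0.095 , 0.0994]))
(array([640.8,  -9.4]), array([79.2, 48. ]), -3.5, 515, array([0.087 , 0.0918, 0.0967]))
(array([658.4,  51.5]), array([58. , 44.8]), -0.4, 316, array([0.0865, 0.0926, 0.0969]))
```

```bash
python3 - <<'E'
import h
from rim import *
z=np.load('pics/w11.npz')
h.readout=type('r',(),{'sense':staticmethod(lambda:{'eef_pos':np.array([.64758,.07422,.22136]),'tcp_rot':np.array([179.9,.3,177.7])})})
h.snap=lambda n,f:(z['p'],z['d'])
p,P,s=h.wrist('x'); c,a=caseframe(P)
R=np.array([[np.cos(a),-np.sin(a)],[np.sin(a),np.cos(a)]]); r=(P[:,:,:2]-c)@R*1000; Z=P[:,:,2]*1000
for yl in range(-115,120,5):
    m=(abs(r[:,:,1]-yl)<2.5)&(Z>63)&(Z<86)&(r[:,:,0]>-40)&(r[:,:,0]<2)
    if m.sum()>4: print(yl,m.sum(),'xmin',np.percentile(r[m][:,0],2).round(1),'zmax',np.percentile(Z[m],98).round(1))
m=(Z>96)&(Z<106)&(abs(r[:,:,0]+43)<26)&(abs(r[:,:,1])<60); q=r[m]; print('cin x',np.percentile(q[:,0],[1,99]),'y',np.percentile(q[:,1],[1,99]))
m=(Z<30)&(abs(r[:,:,0]+43)<40)&(abs(r[:,:,1])<130); print('lane floor x',np.percentile(r[m][:,0],[1,99]))
E
```

```text
case [ 0.6029 -0.0096] -1.95 2267 1353 1906 [np.float64(-0.1366), np.float64(0.1366)]
-100 6 xmin -5.8 zmax 64.9
-95 23 xmin -13.4 zmax 66.8
-90 7 xmin -16.5 zmax 66.6
-85 46 xmin -16.2 zmax 80.6
-80 61 xmin -12.0 zmax 80.4
-20 13 xmin -1.6 zmax 82.8
-15 34 xmin -12.8 zmax 84.0
-10 55 xmin -19.7 zmax 84.5
-5 30 xmin -21.7 zmax 84.4
0 106 xmin -19.9 zmax 83.1
5 58 xmin -15.0 zmax 83.2
10 24 xmin -1.8 zmax 83.5
15 24 xmin -1.5 zmax 83.8
20 29 xmin -1.0 zmax 84.7
25 18 xmin 0.1 zmax 83.3
40 69 xmin -39.6 zmax 85.5
70 32 xmin -13.1 zmax 66.6
75 27 xmin -16.1 zmax 67.7
80 67 xmin -16.2 zmax 79.3
85 83 xmin -14.1 zmax 79.4
cin x [-64.28574528 -24.9427081 ] y [-20.24765655  40.44937179]
lane floor x [-69.16761935 -18.85509646]
```

Emit:
{"fn": "servo_tool", "kwargs": {
  "series": [
    [0.27,-0.07,2,0,0,0],
    [0,0,3,0,0,0],
    [0,0,3,0,0,0],
    [0,0,3,0,0,0],
    [0,0,1.5,0,0,0],
    [0,0,0.9,0,0,0],
    [0,0,0,0,0,0],
    [0,0,0,0,0,0],
    [0,0,0,0,0,0]
  ]
}}

```text
time_s: 33.72
eef_pos: [0.42, 0.3476, 0.0696]
tcp_rot: [179.9, -0.0, 105.9]
ft_force: [0.3, -0.7, 0.9]
gripper_width: 0.0646
finger_force: 0.0
```

Emit:
{"fn": "servo_tool", "kwargs": {
  "series": [
    [0,0,0,0,0,0],
    [0,0,0,0,0,0],
    [0,0,0,0,0,0],
    [0,0,0,0,0,0],
    [0,0,0,0,0,0],
    [0,0,0,0,0,0],
    [0,0,0,0,0,0],
    [0,0,0,0,0,0]
  ],
  "hand": 2
}}

```text
time_s: 34.38
eef_pos: [0.4203, 0.3473, 0.0698]
tcp_rot: [179.9, -0.1, 105.9]
ft_force: [-1.0, -0.4, 6.4]
gripper_width: 0.0389
finger_force: 50.7
```

Emit:
{"fn": "servo_tool", "kwargs": {
  "series": [
    [0,0,-1,0,0,0],
    [0,0,-2,0,0,0],
    [0,0,-3,0,0,0],
    [0,0,-3,0,0,0],
    [0,0,-3,0,0,0],
    [0,0,-3,0,0,0],
    [0,0,-2,0,0,0],
    [0,0,0,0,0,0.105],
    [0,0,0,0,0,0.105],
    [0,0,0,0,0,0.1],
    [0,0,0,0,0,0],
    [0,0,0,0,0,0]
  ]
}}

```text
time_s: 35.38
eef_pos: [0.4192, 0.3464, 0.2389]
tcp_rot: [180.0, 0.0, 88.3]
ft_force: [0.6, 0.3, -1.3]
gripper_width: 0.039
finger_force: 50.8
```

Emit:
{"fn": "servo_tool", "kwargs": {
  "series": [
    [-3.13,1.87,0,0,0,0],
    [-3.13,1.87,0,0,0,0],
    [-3.13,1.87,0,0,0,0],
    [-3.13,1.87,0,0,0,0],
    [-3.13,1.87,0,0,0,0],
    [-3.13,1.87,0,0,0,0],
    [-3.13,1.87,0,0,0,0],
    [-3.13,1.87,0,0,0,0],
    [0,0,0,0,0,0],
    [0,0,0,0,0,0],
    [0,0,0,0,0,0]
  ]
}}

```text
time_s: 36.3
eef_pos: [0.5603, 0.0918, 0.2385]
tcp_rot: [-180.0, -0.0, 88.2]
ft_force: [0.7, -0.2, -1.4]
gripper_width: 0.0392
finger_force: 50.8
```

```bash
cat >> rim.py <<'E'
C=np.array([.6025,-.0095]); A=np.radians(-1.95); RC=np.array([[np.cos(A),-np.sin(A)],[np.sin(A),np.cos(A)]])
def heldc(P,s):
    R=Ro.from_euler('xyz',s['tcp_rot'],degrees=True).as_matrix(); T=(P-s['eef_pos'])@R*1000
    m=(T[:,:,2]>-60)&(T[:,:,2]<90)&(abs(T[:,:,1])<35)&(T[:,:,0]>10)&(T[:,:,0]<60)
    q=T[m]
    for z in range(-50,90,10):
        w=q[abs(q[:,2]-z)<5]
        if len(w)>30: print('z',z,len(w),'x',np.percentile(w[:,0],[5,50,95]).round(1),'y',np.percentile(w[:,1],[2,98]).round(1))
    print('tcp case mm',((s['eef_pos'][:2]-C)@RC*1000).round(1),s['eef_pos'][2].round(4),s['tcp_rot'].round(1))
E
python3 - <<'E'
from rim import *
p,P,s=wrist('w14'); heldc(P,s); caseframe(P)
E
```

```text
z -50 1221 x [11.5 12.1 13.6] y [-32.7  31. ]
z -40 498 x [10.4 11.7 13.4] y [-33.  31.]
z -30 419 x [10.5 11.  11.6] y [-26.8  24.8]
z -20 4114 x [10.7 18.4 25.1] y [-23.5  21.9]
z -10 903 x [10.9 25.  25.4] y [-26.3  24.2]
z 0 597 x [24.7 25.1 25.4] y [-20.1  18. ]
z 10 476 x [24.8 25.1 25.4] y [-19.9  17.9]
z 20 404 x [24.8 25.1 25.4] y [-19.8  17.7]
z 30 347 x [24.8 25.1 25.4] y [-19.8  17.9]
z 40 289 x [24.8 25.1 25.3] y [-19.6  18. ]
z 50 251 x [24.8 25.1 25.3] y [-19.6  17.8]
z 60 233 x [24.8 25.1 25.3] y [-19.4  17.7]
z 70 69 x [24.8 25.1 25.3] y [-20.2  18.3]
tcp case mm [-45.6  99.8] 0.2385 [-180.    -0.    88.2]
case [ 0.6016 -0.0074] -2.18 689 27 1563 [np.float64(-0.1365), np.float64(0.1365)]
```

View pics/w14.png

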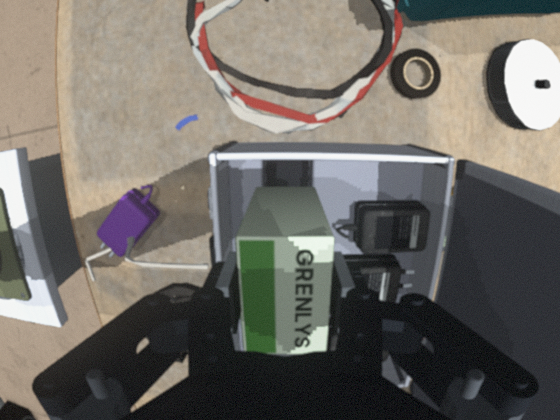

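The wrist view shows the carton held upright at (285,270) over the free lane end at (290,175), clear of the adapters. I'll lower it in two stages.

Emit:
{"fn": "servo_tool", "kwargs": {
  "series": [
    [0,0.2,2,0,0,0],
    [0,0,3,0,0,0],
    [0,0,3,0,0,0],
    [0,0,1.5,0,0,0],
    [0,0,0,0,0,0],
    [0,0,0,0,0,0],
    [0,0,0,0,0,0]
  ]
}}

```text
time_s: 36.93
eef_pos: [0.5634, 0.0927, 0.1448]
tcp_rot: [179.9, -0.0, 88.2]
ft_force: [0.1, -0.5, -1.4]
gripper_width: 0.0389
finger_force: 50.8
```

```bash
python3 - <<'E'
from rim import *
s=readout.sense(); print(((s['eef_pos'][:2]-C)@RC*1000).round(1),s['eef_pos'],s['tcp_rot'],s['ft_force'])
E
```

```text
[-42.5 100.8] [0.56342875 0.09272244 0.144838  ] [ 1.79881284e+02 -4.90302256e-02  8.82255782e+01] [ 0.06407202 -0.50365432 -1.40240737]
```

Emit:
{"fn": "servo_tool", "kwargs": {
  "series": [
    [0,-0.05,1.5,0,0,0],
    [0,0,1.5,0,0,0],
    [0,0,1.5,0,0,0],
    [0,0,1,0,0,0],
    [0,0,0.6,0,0,0],
    [0,0,0,0,0,0],
    [0,0,0,0,0,0]
  ]
}}

```text
time_s: 37.52
eef_pos: [0.5628, 0.0916, 0.0832]
tcp_rot: [179.9, -0.0, 88.1]
ft_force: [0.2, -1.6, -0.8]
gripper_width: 0.0392
finger_force: 51.0
```

Emit:
{"fn": "servo_tool", "kwargs": {
  "series": [
    [0,0,0.2,0,0,0],
    [0,0,0.1,0,0,0],
    [0,0,0,0,0,0],
    [0,0,0,0,0,0]
  ]
}}

```text
time_s: 37.85
eef_pos: [0.5624, 0.0914, 0.0799]
tcp_rot: [180.0, 0.0, 88.1]
ft_force: [-0.1, -0.4, -1.5]
gripper_width: 0.0391
finger_force: 51.0
```

Emit:
{"fn": "servo_tool", "kwargs": {
  "series": [
    [0,0,0,0,0,0],
    [0,0,0,0,0,0],
    [0,0,0,0,0,0],
    [0,0,0,0,0,0],
    [0,0,0,0,0,0],
    [0,0,0,0,0,0]
  ],
  "hand": 5.5
}}

```text
time_s: 38.35
eef_pos: [0.5623, 0.0914, 0.0797]
tcp_rot: [180.0, 0.0, 88.1]
ft_force: [0.3, 0.2, 0.7]
gripper_width: 0.0549
finger_force: 0.0
```

Emit:
{"fn": "servo_tool", "kwargs": {
  "series": [
    [0,0,-0.5,0,0,0],
    [0,0,-1,0,0,0],
    [0,0,-2,0,0,0],
    [0,0,-3,0,0,0],
    [0,0,-4,0,0,0],
    [0,0,-4,0,0,0],
    [0,0,0,0,0,0],
    [0,0,0,0,0,0],
    [0,0,0,0,0,0]
  ]
}}

```text
time_s: 39.1
eef_pos: [0.562, 0.0913, 0.2252]
tcp_rot: [180.0, 0.0, 88.1]
ft_force: [-0.5, -0.3, -1.0]
gripper_width: 0.0549
finger_force: 0.0
```

```bash
cat >> rim.py <<'E'
def cc(r): 
    c=(np.array(r[0])/1000-C)@RC*1000; return c.round(1),r[1],round(r[2]-np.degrees(A),1),r[4]
E
python3 - <<'E'
from rim import *
p,P,s=wrist('w15'); print(s['eef_pos'],'A',cc(blob(p,P,.094,.107,(.562,.087),.034)))
p,d=snap('top','t6');P=cloud('top',d);print('in',cc(blob(p,P,.094,.108,(.559,.003),.034))); print('B',blob(p,P,.05,.075,(.4355,-.266),.07))
E
```

```text
[0.5619627  0.09125135 0.22518316] A (array([-44.4,  93.6]), array([62.8, 40.4]), np.float64(89.8), array([0.1002, 0.1014, 0.1026]))
in (array([-43.4,  11.6]), array([58.1, 39.5]), np.float64(90.2), array([0.0966, 0.1012, 0.1055]))
B (array([ 435.2, -265.7]), array([92.4, 40.6]), -70.6, 522, array([0.0561, 0.0611, 0.0656]))
```

Emit:
{"fn": "servo_tool", "kwargs": {
  "series": [
    [-3.62,-1.16,0,0,0,0],
    [-3.62,-1.16,0,0,0,0],
    [-3.62,-1.16,0,0,0,0],
    [-3.62,-1.16,0,0,0,0],
    [-3.62,-1.16,0,0,0,0],
    [-3.62,-1.16,0,0,0,0],
    [-3.62,-1.16,0,0,0,0],
    [-3.62,-1.16,0,0,0,0],
    [-3.62,-1.16,0,0,0,0],
    [-3.62,-1.16,0,0,0,0],
    [0,0,0,0,0,0],
    [0,0,0,0,0,0]
  ],
  "hand": 8
}}

```text
time_s: 40.2
eef_pos: [0.4322, -0.269, 0.2234]
tcp_rot: [-179.8, 0.0, 87.8]
ft_force: [0.6, 0.9, -1.2]
gripper_width: 0.0797
finger_force: 0.0
```

Emit:
{"fn": "servo_tool", "kwargs": {
  "series": [
    [0,0,0,0,0,-0.1245],
    [0,0,0,0,0,-0.1245],
    [0,0,0,0,0,-0.1245],
    [0,0,0,0,0.109,0],
    [0,0,0,0,0.109,0],
    [0,0,0,0,0.109,0],
    [0,0,0,0,0.109,0],
    [0,0,0,0,0.109,0],
    [0,0,0,0,0.109,0],
    [0,0,0,0,0.109,0],
    [0,0,0,0,0.109,0],
    [0,0,0,0,0,0]
  ]
}}

```text
time_s: 41.2
eef_pos: [0.4334, -0.2669, 0.2189]
tcp_rot: [-179.5, -50.5, 109.0]
ft_force: [-1.5, -1.2, -1.4]
gripper_width: 0.08
finger_force: 0.0
```

Emit:
{"fn": "servo_tool", "kwargs": {
  "series": [
    [0,0,0,0,0,0],
    [0,0,0,0,0,0],
    [0,0,0,0,0,0]
  ]
}}

```text
time_s: 41.45
eef_pos: [0.4351, -0.2651, 0.2263]
tcp_rot: [179.8, -49.8, 109.8]
ft_force: [0.4, 0.0, -0.1]
gripper_width: 0.0803
finger_force: 0.0
```

```bash
python3 - <<'E'
from rim import *
p,P,s=wrist('w16'); print(blob(p,P,.052,.07,(.434,-.267),.07),s['eef_pos'],s['tcp_rot'],s['joints'].round(1))
R=Ro.from_euler('xyz',s['tcp_rot'],degrees=True).as_matrix(); print(R.round(3))
E
```

```text
(array([ 428.8, -255. ]), array([65.6, 40.5]), -70.5, 2623, array([0.0597, 0.061 , 0.0622])) [ 0.43511001 -0.26507434  0.22628396] [179.84455492 -49.80143339 109.79140268] [ 53.6  57.6 -29.1  74.7  -6.9  91.3  50. ]
[[-0.219  0.942 -0.256]
 [ 0.607  0.337  0.72 ]
 [ 0.764  0.002 -0.645]]
```

Emit:
{"fn": "servo_tool", "kwargs": {
  "series": [
    [-2.6,-0.3,2.15,0,0,0],
    [-2.6,0,2.15,0,0,0],
    [-2.6,0,2.15,0,0,0],
    [-2.6,0,2.15,0,0,0],
    [-2.6,0,2.15,0,0,0],
    [-1.6,0,1.35,0,0,0],
    [-0.8,0,0.65,0,0,0],
    [0,0,0,0,0,0],
    [0,0,0,0,0,0]
  ]
}}

```text
time_s: 42.25
eef_pos: [0.4329, -0.2689, 0.0263]
tcp_rot: [179.9, -49.9, 109.6]
ft_force: [0.7, 0.7, 0.8]
gripper_width: 0.08
finger_force: 0.0
```

Emit:
{"fn": "servo_tool", "kwargs": {
  "series": [
    [0,0,0,0,0,0],
    [0,0,0,0,0,0],
    [0,0,0,0,0,0],
    [0,0,0,0,0,0],
    [0,0,0,0,0,0],
    [0,0,0,0,0,0],
    [0,0,0,0,0,0],
    [0,0,0,0,0,0],
    [0,0,0,0,0,0]
  ],
  "hand": 2
}}

```text
time_s: 43.0
eef_pos: [0.4328, -0.2694, 0.0261]
tcp_rot: [179.9, -49.9, 109.6]
ft_force: [1.4, -2.6, 5.8]
gripper_width: 0.0398
finger_force: 50.7
```

Emit:
{"fn": "servo_tool", "kwargs": {
  "series": [
    [0.76,0,-0.64,0,0,0],
    [1.5,0,-1.28,0,0,0],
    [2.3,0,-1.93,0,0,0],
    [2.3,0,-1.93,0,0,0],
    [2.3,0,-1.93,0,0,0],
    [0,0,0,0,0,0],
    [0,0,0,0,0,0]
  ]
}}

```text
time_s: 43.58
eef_pos: [0.4328, -0.2697, 0.1461]
tcp_rot: [179.9, -49.7, 109.6]
ft_force: [-0.1, 0.0, -1.4]
gripper_width: 0.0397
finger_force: 50.4
```

Emit:
{"fn": "servo_tool", "kwargs": {
  "series": [
    [0,0,0,0,-0.11,0],
    [0,0,0,0,-0.11,0],
    [0,0,0,0,-0.11,0],
    [0,0,0,0,-0.11,0],
    [0,0,0,0,-0.11,0],
    [0,0,0,0,-0.11,0],
    [0,0,0,0,-0.11,0],
    [0,0,0,0,-0.11,0],
    [0,0,0,0,0,0],
    [0,0,0,0,0,0]
  ]
}}

```text
time_s: 44.42
eef_pos: [0.431, -0.2664, 0.1441]
tcp_rot: [-179.8, 0.3, 109.8]
ft_force: [0.5, -0.1, -0.8]
gripper_width: 0.0395
finger_force: 50.7
```

Emit:
{"fn": "servo_tool", "kwargs": {
  "series": [
    [0,0,0,0,-0.1,0],
    [0,0,0,0,-0.1,0],
    [0,0,0,0,-0.1,0],
    [0,0,0,0,-0.1,0],
    [0,0,0,0,-0.1,0],
    [0,0,0,0,-0.1,0],
    [0,0,0,0,-0.09,0],
    [0,0,0,0,0,0],
    [0,0,0,0,0,0],
    [0,0,0,0,0,0]
  ]
}}

```text
time_s: 45.25
eef_pos: [0.4152, -0.273, 0.1408]
tcp_rot: [-176.6, 19.1, 109.5]
ft_force: [0.3, -1.0, -1.3]
gripper_width: 0.0396
finger_force: 51.0
```

Emit:
{"fn": "servo_tool", "kwargs": {
  "series": [
    [1.56,0,1.86,0,0,0],
    [1.56,0,1.86,0,0,0],
    [1.56,0,1.86,0,0,0],
    [0.5,0,0.6,0,0,0],
    [0,0,0,0,0,0],
    [0,0,0,0,0,0],
    [0,0,0,0,0,0]
  ]
}}

```text
time_s: 45.83
eef_pos: [0.4043, -0.2629, 0.1047]
tcp_rot: [-175.7, 19.3, 109.6]
ft_force: [-1.2, -0.2, -0.8]
gripper_width: 0.0395
finger_force: 51.0
```

```bash
python3 - <<'E'
from rim import *
p,d=snap('scene','s2'); s=readout.sense(); print(s['eef_pos'],s['tcp_rot'],s['gripper_width'],s['finger_force'])
cv2.imwrite('pics/s2c.png',cv2.resize(p[100:280,240:480],(640,480))[:,:,::-1])
E
```

```text
[ 0.40442868 -0.26277152  0.10484157] [-175.69720047   19.34094877  109.59124786] 0.03916938413363532 50.9624969959259
```

View pics/s2c.png

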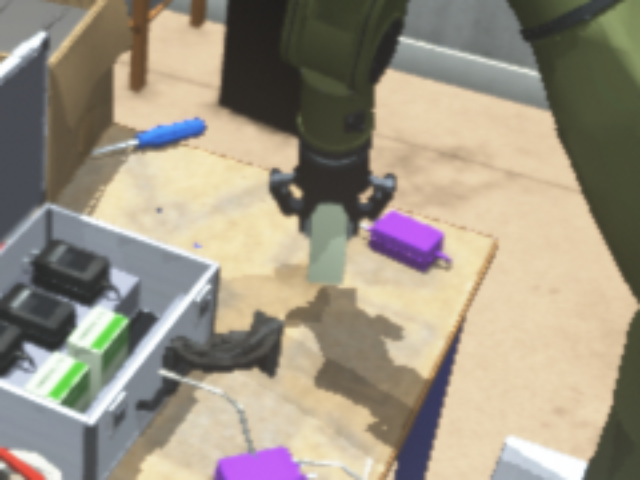

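The scene view shows the carton held but still about 20° off upright: a joint limit stopped the tilt. I'll level the tool, turn its yaw to match the carton A posture and tilt again.

Emit:
{"fn": "servo_tool", "kwargs": {
  "series": [
    [0,0,-3,0,0,0],
    [0,0,-3,0,0,0],
    [0,0,0,0,0.11,0],
    [0,0,0,0,0.11,0],
    [0,0,0,0,0.115,0],
    [0,0,0,0,0,0],
    [0,0,0,0,0,0]
  ]
}}

```text
time_s: 46.47
eef_pos: [0.4009, -0.2654, 0.1297]
tcp_rot: [-174.7, 11.5, 108.4]
ft_force: [0.3, 0.1, -0.7]
gripper_width: 0.0393
finger_force: 51.1
```

```bash
python3 - <<'E'
from rim import *
s=readout.sense(); R=Ro.from_euler('xyz',s['tcp_rot'],degrees=True); print(s['eef_pos'],s['tcp_rot'],s['joints'].round(1))
print((R.inv()*Ro.from_euler('xyz',[180,0,109.6],degrees=True)).as_rotvec().round(3))
E
```

```text
[ 0.40089066 -0.26539128  0.12973336] [-174.7146941    11.54621377  108.41671588] [ 23.8  38.8  -7.1 124.7  51.3  21.8 -12.5]
[-0.094  0.2   -0.03 ]
```

Emit:
{"fn": "servo_tool", "kwargs": {
  "series": [
    [0,0,0,-0.047,0.1,0],
    [0,0,0,-0.047,0.1,0],
    [0,0,0,0,0,0],
    [0,0,0,0,0,0.12],
    [0,0,0,0,0,0.12],
    [0,0,0,0,0,0.12],
    [0,0,0,0,0,0.12],
    [0,0,0,0,0,0.12],
    [0,0,0,0,0,0.12],
    [0,0,0,0,0,0.12],
    [0,0,0,0,0,0.12],
    [0,0,0,0,0,0]
  ]
}}

```text
time_s: 47.47
eef_pos: [0.4007, -0.2621, 0.1278]
tcp_rot: [179.1, 2.0, 53.2]
ft_force: [-0.5, 0.2, -1.2]
gripper_width: 0.0396
finger_force: 51.2
```

```bash
python3 - <<'E'
from rim import *
s=readout.sense(); R=Ro.from_euler('xyz',s['tcp_rot'],degrees=True); print(s['eef_pos'],s['tcp_rot'],s['joints'].round(1),s['gripper_width'])
E
```

```text
[ 0.40068484 -0.26210118  0.12784597] [179.14195555   2.04681315  53.23654853] [ 31.2  39.   -8.  120.7  20.1  21.3 -30.6] 0.039592967665254344
```

Emit:
{"fn": "servo_tool", "kwargs": {
  "series": [
    [1.5,0,-1,0,0,0],
    [1.5,0,-1,0,0,0],
    [0,0,0,0,-0.1,0],
    [0,0,0,0,-0.1,0],
    [0,0,0,0,-0.1,0],
    [0,0,0,0,-0.1,0],
    [0,0,0,0,-0.1,0],
    [0,0,0,0,-0.1,0],
    [0,0,0,0,0,0],
    [0,0,0,0,0,0],
    [0,0,0,0,0,0]
  ]
}}

```text
time_s: 48.38
eef_pos: [0.4183, -0.2393, 0.148]
tcp_rot: [178.9, 36.1, 52.7]
ft_force: [0.4, 0.2, -0.5]
gripper_width: 0.0397
finger_force: 51.2
```

```bash
python3 - <<'E'
from rim import *
s=readout.sense(); R=Ro.from_euler('xyz',s['tcp_rot'],degrees=True); print(s['eef_pos'],s['tcp_rot'],s['joints'].round(1),s['gripper_width'])
print((R.inv()*Ro.from_euler('xyz',[180,40,s['tcp_rot'][2]],degrees=True)).as_rotvec().round(3))
E
```

```text
[ 0.418278   -0.23925316  0.14802214] [178.92892993  36.14324314  52.69142353] [ -5.4  47.6  15.3 112.2  29.6  43.8 -55.7] 0.03974854793153753
[ 0.019 -0.067 -0.001]
```

Emit:
{"fn": "servo_tool", "kwargs": {
  "series": [
    [0,0,0,0.019,-0.067,0],
    [1.56,0,1.86,0,0,0],
    [1.56,0,1.86,0,0,0],
    [1.56,0,1.86,0,0,0],
    [1.0,0,1.2,0,0,0],
    [0.4,0,0.5,0,0,0],
    [0,0,0,0,0,0],
    [0,0,0,0,0,0],
    [0,0,0,0,0,0]
  ]
}}

```text
time_s: 49.13
eef_pos: [0.419, -0.2395, 0.0537]
tcp_rot: [179.9, 39.9, 52.5]
ft_force: [-0.6, 0.7, -0.9]
gripper_width: 0.0394
finger_force: 51.3
```

Emit:
{"fn": "servo_tool", "kwargs": {
  "series": [
    [0.19,0,0.23,0,0,0],
    [0.16,0,0.19,0,0,0],
    [0.09,0,0.11,0,0,0],
    [0,0,0,0,0,0],
    [0,0,0,0,0,0]
  ]
}}

```text
time_s: 49.55
eef_pos: [0.4196, -0.2388, 0.0484]
tcp_rot: [179.9, 40.0, 52.5]
ft_force: [4.4, 8.0, 20.4]
gripper_width: 0.0394
finger_force: 53.6
```

Emit:
{"fn": "servo_tool", "kwargs": {
  "series": [
    [0,0,0,0,0,0],
    [0,0,0,0,0,0],
    [0,0,0,0,0,0],
    [0,0,0,0,0,0],
    [0,0,0,0,0,0],
    [0,0,0,0,0,0]
  ],
  "hand": 6.5
}}

```text
time_s: 50.05
eef_pos: [0.4186, -0.2387, 0.0453]
tcp_rot: [-179.9, 39.9, 52.6]
ft_force: [-0.5, 0.8, -0.8]
gripper_width: 0.0652
finger_force: 0.0
```

Emit:
{"fn": "servo_tool", "kwargs": {
  "series": [
    [0,0,-1,0,0,0],
    [0,0,-2,0,0,0],
    [0,0,-3,0,0,0],
    [0,0,-4,0,0,0],
    [0,0,-4,0,0,0],
    [0,0,0,0,0.1163,0],
    [0,0,0,0,0.1163,0],
    [0,0,0,0,0.1163,0],
    [0,0,0,0,0.1163,0],
    [0,0,0,0,0.1163,0],
    [0,0,0,0,0.1163,0],
    [0,0,0,0,0,0]
  ]
}}

```text
time_s: 51.05
eef_pos: [0.468, -0.1764, 0.154]
tcp_rot: [-179.9, 0.0, 51.6]
ft_force: [-0.8, -2.0, -1.2]
gripper_width: 0.065
finger_force: 0.0
```

Emit:
{"fn": "servo_tool", "kwargs": {
  "series": [
    [-2,0,-2,0,0,0],
    [-2,0,-2,0,0,0],
    [-2,0,-1,0,0,0],
    [-2,0,0,0,0,0],
    [0,0,0,0,0,0],
    [0,0,0,0,0,0],
    [0,0,0,0,0,0]
  ]
}}

```text
time_s: 51.63
eef_pos: [0.4255, -0.2298, 0.2028]
tcp_rot: [-179.9, -0.1, 52.7]
ft_force: [-0.8, 0.1, -0.0]
gripper_width: 0.065
finger_force: 0.0
```

```bash
python3 - <<'E'
from rim import *
p,P,s=wrist('w17'); print(blob(p,P,.08,.1,(.42,-.235),.06),s['eef_pos'],s['tcp_rot'],s['joints'].round(1))
E
```

```text
(array([ 421.6, -234.4]), array([62.3, 40.4]), 52.5, 3662, array([0.0899, 0.0914, 0.0925])) [ 0.42546818 -0.22982798  0.20277331] [-1.79929501e+02 -6.05564973e-02  5.26615522e+01] [ 30.5  31.9 -11.7 115.3  10.9  33.9 -25.8]
```

Emit:
{"fn": "servo_tool", "kwargs": {
  "series": [
    [-0.6,-0.03,2,0,0,0],
    [0,0,3,0,0,0],
    [0,0,3,0,0,0],
    [0,0,3,0,0,0],
    [0,0,1.5,0,0,0],
    [0,0,0.9,0,0,0],
    [0,0,0,0,0,0],
    [0,0,0,0,0,0],
    [0,0,0,0,0,0]
  ]
}}

```text
time_s: 52.43
eef_pos: [0.4219, -0.2352, 0.0696]
tcp_rot: [180.0, -0.1, 52.6]
ft_force: [-0.3, -0.3, -0.0]
gripper_width: 0.0648
finger_force: 0.0
```

Emit:
{"fn": "servo_tool", "kwargs": {
  "series": [
    [0,0,0,0,0,0],
    [0,0,0,0,0,0],
    [0,0,0,0,0,0],
    [0,0,0,0,0,0],
    [0,0,0,0,0,0],
    [0,0,0,0,0,0],
    [0,0,0,0,0,0],
    [0,0,0,0,0,0]
  ],
  "hand": 2
}}

```text
time_s: 53.1
eef_pos: [0.4217, -0.2357, 0.0699]
tcp_rot: [179.9, -0.1, 52.6]
ft_force: [-0.1, -0.2, 5.6]
gripper_width: 0.0391
finger_force: 50.4
```

Emit:
{"fn": "servo_tool", "kwargs": {
  "series": [
    [0,0,-1,0,0,0],
    [0,0,-2,0,0,0],
    [0,0,-3,0,0,0],
    [0,0,-4,0,0,0],
    [0,0,-4,0,0,0],
    [0,0,-3,0,0,0],
    [0,0,0,0,0,-0.103],
    [0,0,0,0,0,-0.103],
    [0,0,0,0,0,-0.103],
    [0,0,0,0,0,-0.103],
    [0,0,0,0,0,-0.103],
    [0,0,0,0,0,-0.103]
  ]
}}

```text
time_s: 54.1
eef_pos: [0.4205, -0.2356, 0.2391]
tcp_rot: [-180.0, -0.0, 88.3]
ft_force: [-0.6, -0.3, -0.9]
gripper_width: 0.0391
finger_force: 50.9
```

Emit:
{"fn": "servo_tool", "kwargs": {
  "series": [
    [0,0,0,0,0,0],
    [0,0,0,0,0,0],
    [0,0,0,0,0,0]
  ]
}}

```text
time_s: 54.35
eef_pos: [0.4208, -0.2356, 0.2389]
tcp_rot: [-180.0, -0.1, 87.8]
ft_force: [-0.3, -0.6, -2.3]
gripper_width: 0.0391
finger_force: 50.9
```

Emit:
{"fn": "servo_tool", "kwargs": {
  "series": [
    [2.88,2.15,0,0,0,0],
    [2.88,2.15,0,0,0,0],
    [2.88,2.15,0,0,0,0],
    [2.88,2.15,0,0,0,0],
    [2.88,2.15,0,0,0,0],
    [2.88,2.15,0,0,0,0],
    [0,0,0,0,0,0],
    [0,0,0,0,0,0],
    [0,0,0,0,0,0]
  ]
}}

```text
time_s: 55.1
eef_pos: [0.5553, -0.0678, 0.2386]
tcp_rot: [-179.9, 0.0, 87.9]
ft_force: [-0.2, -0.9, -0.8]
gripper_width: 0.0391
finger_force: 50.9
```

```bash
python3 - <<'E'
from rim import *
p,P,s=wrist('w18'); heldc(P,s)
E
```

```text
z -50 1218 x [11.4 12.1 13.5] y [-32.6  30.9]
z -40 498 x [10.4 11.7 13.5] y [-33.2  31. ]
z -30 427 x [10.4 11.  11.6] y [-26.8  24.8]
z -20 5773 x [10.8 22.  32.2] y [-22.4  20.4]
z -10 811 x [10.9 32.2 32.6] y [-26.3  24.2]
z 0 513 x [31.9 32.3 32.6] y [-20.5  18. ]
z 10 422 x [32.  32.3 32.5] y [-19.8  17.7]
z 20 360 x [32.  32.2 32.5] y [-19.8  17.7]
z 30 293 x [32.  32.2 32.5] y [-19.6  17.9]
z 40 261 x [32.  32.2 32.4] y [-19.7  17.8]
z 50 216 x [32.  32.3 32.4] y [-19.6  17.5]
z 60 193 x [32.  32.2 32.4] y [-19.5  17.9]
z 70 91 x [32.  32.2 32.4] y [-19.9  17.7]
tcp case mm [-45.2 -59.9] 0.2386 [-179.9    0.    87.9]
```

Upright and aligned. Same two-stage lowering as for carton A.

Emit:
{"fn": "servo_tool", "kwargs": {
  "series": [
    [-0.1,0.15,2,0,0,0],
    [0,0,3,0,0,0],
    [0,0,3,0,0,0],
    [0,0,1.5,0,0,0],
    [0,0,0,0,0,0],
    [0,0,0,0,0,0],
    [0,0,0,0,0,0]
  ]
}}

```text
time_s: 55.73
eef_pos: [0.558, -0.0691, 0.1451]
tcp_rot: [179.9, -0.0, 87.9]
ft_force: [0.4, 0.2, -0.7]
gripper_width: 0.0394
finger_force: 50.9
```

```bash
python3 - <<'E'
from rim import *
s=readout.sense(); print(((s['eef_pos'][:2]-C)@RC*1000).round(1),s['eef_pos'],s['tcp_rot'],s['ft_force'])
E
```

```text
[-42.4 -61.1] [ 0.55803449 -0.0691231   0.14508235] [ 1.79901626e+02 -4.86046667e-02  8.79018373e+01] [ 0.41680839  0.19922491 -0.70102597]
```

Emit:
{"fn": "servo_tool", "kwargs": {
  "series": [
    [0,-0.05,1.5,0,0,0],
    [0,0,1.5,0,0,0],
    [0,0,1.5,0,0,0],
    [0,0,1,0,0,0],
    [0,0,0.7,0,0,0],
    [0,0,0.2,0,0,0],
    [0,0,0,0,0,0],
    [0,0,0,0,0,0]
  ]
}}

```text
time_s: 56.4
eef_pos: [0.5576, -0.0681, 0.0806]
tcp_rot: [179.9, -0.1, 88.0]
ft_force: [-0.1, 0.1, -0.9]
gripper_width: 0.0391
finger_force: 50.9
```

Emit:
{"fn": "servo_tool", "kwargs": {
  "series": [
    [0,0,0.05,0,0,0],
    [0,0,0,0,0,0],
    [0,0,0,0,0,0],
    [0,0,0,0,0,0],
    [0,0,0,0,0,0],
    [0,0,0,0,0,0]
  ],
  "hand": 5.5
}}

```text
time_s: 56.9
eef_pos: [0.557, -0.0681, 0.0795]
tcp_rot: [-180.0, -0.1, 88.0]
ft_force: [-0.3, 0.5, -0.1]
gripper_width: 0.0548
finger_force: 0.0
```

Emit:
{"fn": "servo_tool", "kwargs": {
  "series": [
    [0,0,-0.5,0,0,0],
    [0,0,-1,0,0,0],
    [0,0,-2,0,0,0],
    [0,0,-3,0,0,0],
    [0,0,-4,0,0,0],
    [0,0,-4,0,0,0],
    [0,0,-4,0,0,0],
    [0,0,-4,0,0,0],
    [0,0,0,0,0,0],
    [0,0,0,0,0,0]
  ]
}}

```text
time_s: 57.73
eef_pos: [0.5584, -0.0682, 0.3079]
tcp_rot: [179.6, -0.1, 88.0]
ft_force: [-0.4, 0.6, -0.1]
gripper_width: 0.055
finger_force: 0.0
```

Emit:
{"fn": "servo_tool", "kwargs": {
  "series": [
    [-3,-3,0,0,0,0],
    [-3,-3,0,0,0,0],
    [-3,-3,0,0,0,0],
    [-3,-3,0,0,0,0],
    [-3,-1,0,0,0,0],
    [-3,0,0,0,0,0],
    [-3,0,0,0,0,0],
    [0,0,0,0,0,0],
    [0,0,0,0,0,0]
  ]
}}

```text
time_s: 58.48
eef_pos: [0.4204, -0.2731, 0.303]
tcp_rot: [-179.8, -0.1, 87.8]
ft_force: [0.1, 0.8, -0.7]
gripper_width: 0.0548
finger_force: 0.0
```

```bash
python3 - <<'E'
from rim import *
s=readout.sense(); print(s['eef_pos'],s['tcp_rot'],s['joints'].round(1))
p,d=snap('top','t7');P=cloud('top',d)
for n,y in (('B',-.066),('in',.003),('A',.085)): print(n,cc(blob(p,P,.094,.108,(.559,y),.034)))
for y in (-.094,-.01,.073): print(cc(blob(p,P,.08,.1,(.642,y),.042)))
z=P[:,:,2]; m=(abs(P[:,:,0]-.64)<.05)&(abs(P[:,:,1])<.12)&(z<.13); print('max z in tray',np.percentile(z[m],99.5))
m=(z>.14)&(z<.34)&(P[:,:,0]>.66)&(P[:,:,0]<.74)&(abs(P[:,:,1]+.01)<.12); q=P[m]; k=np.polyfit(q[:,2],q[:,0],1); print('lid',k,np.percentile(q[:,2],99),len(q),[np.median(q[abs(q[:,2]-h)<.015][:,0]).round(4) for h in (.16,.2,.24,.28,.32) if (abs(q[:,2]-h)<.015).sum()>5])
cv2.imwrite('pics/t7c.png',cv2.resize(p[100:280,120:420],(800,480))[:,:,::-1])
E
```

```text
[ 0.42039062 -0.27307191  0.30300586] [-1.79841224e+02 -1.19170938e-01  8.77687829e+01] [ 43.9  26.2 -24.5 104.4  13.3  52.4  11.2]
B (array([-41.6, -58.1]), array([60.5, 37.1]), np.float64(90.9), array([0.0966, 0.1011, 0.1052]))
in (array([-43.4,  11.5]), array([58.2, 39.4]), np.float64(90.0), array([0.0968, 0.1013, 0.1055]))
A (array([-42.1,  94.4]), array([61.3, 39.8]), np.float64(90.6), array([0.0966, 0.1009, 0.1051]))
(array([ 40.7, -82.7]), array([76.7, 48.5]), np.float64(0.6), array([0.09  , 0.0948, 0.0988]))
(array([38.4,  2.7]), array([79.7, 48.3]), np.float64(0.6), array([0.0865, 0.0919, 0.0962]))
(array([52.7, 63.8]), array([50.7, 42.7]), np.float64(1.0), array([0.0867, 0.0928, 0.0968]))
max z in tray 0.1000726913743078
lid [0.00207023 0.70914553] 0.335262693345596 1884 [np.float64(0.7112), np.float64(0.7098), np.float64(0.7086), np.float64(0.7076), np.float64(0.7102)]
```

View pics/t7c.png

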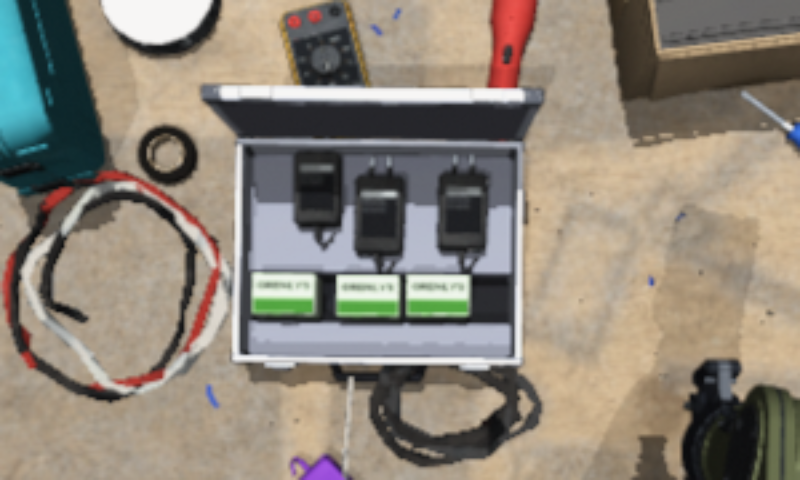

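The top view shows the cartons standing at (283,290), (367,293) and (438,293), all in the lane. The left adapter, at (318,188), has been knocked toward the hinge wall, so I'll check that it lies flat.

```bash
python3 - <<'E'
from rim import *
z=np.load('pics/t7.npz'); P=cloud('top',z['d']); p=z['p']
r=(P[:,:,:2]-C)@RC*1000; Z=P[:,:,2]*1000
m=(r[:,:,0]>-10)&(r[:,:,0]<102)&(r[:,:,1]>35)&(r[:,:,1]<130)&(Z>82)&(Z<125)
q=r[m].astype(np.float32); print(cv2.minAreaRect(q),np.percentile(Z[m],[2,50,98]),m.sum())
for x in range(-20,104,8):
    k=(abs(r[:,:,0]-x)<4)&(abs(r[:,:,1]-68)<10); print((x,np.median(Z[k]).round(0),np.percentile(Z[k],90).round(0),k.sum()),end=' ')
p2,d2=snap('scene','s3'); Q=cloud('scene',d2); r2=(Q[:,:,:2]-C)@RC*1000; Z2=Q[:,:,2]*1000
m=(r2[:,:,0]>-10)&(r2[:,:,0]<102)&(r2[:,:,1]>35)&(r2[:,:,1]<130)&(Z2>86)&(Z2<125); print('\nscene',cv2.minAreaRect(r2[m].astype(np.float32)),np.percentile(Z2[m],[2,50,98]),m.sum())
cv2.imwrite('pics/s3c.png',cv2.resize(p2[130:300,170:370],(720,600))[:,:,::-1])
E
```

```text
((60.93180847167969, 63.82659912109375), (77.93000030517578, 43.316795349121094), 1.4124131202697754) [85.1814239  92.73357512 98.32565269] 458
(-20, np.float64(52.0), np.float64(101.0), np.int64(25)) (-12, np.float64(57.0), np.float64(60.0), np.int64(20)) (-4, np.float64(58.0), np.float64(60.0), np.int64(21)) (4, np.float64(57.0), np.float64(59.0), np.int64(16)) (12, np.float64(57.0), np.float64(75.0), np.int64(22)) (20, np.float64(59.0), np.float64(79.0), np.int64(22)) (28, np.float64(80.0), np.float64(91.0), np.int64(33)) (36, np.float64(93.0), np.float64(95.0), np.int64(24)) (44, np.float64(94.0), np.float64(96.0), np.int64(24)) (52, np.float64(93.0), np.float64(96.0), np.int64(23)) (60, np.float64(94.0), np.float64(97.0), np.int64(23)) (68, np.float64(93.0), np.float64(96.0), np.int64(26)) (76, np.float64(93.0), np.float64(95.0), np.int64(22)) (84, np.float64(93.0), np.float64(95.0), np.int64(26)) (92, np.float64(94.0), np.float64(98.0), np.int64(23)) (100, np.float64(303.0), np.float64(327.0), np.int64(28)) 
scene ((64.81421661376953, 65.26566314697266), (50.47719955444336, 72.16645050048828), 89.91357421875) [ 86.7211817   95.59110687 100.07392501] 345
```

View pics/s3c.png

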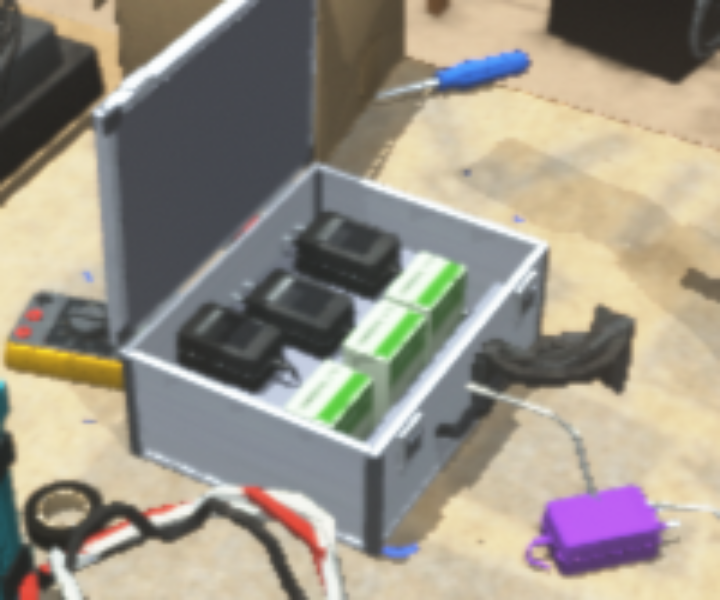

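The left adapter lies flat but too close to the hinge wall, so I want to bring it back to the middle. First I'll check the finger thickness against the gap to its neighbour.

```bash
python3 - <<'E'
from rim import *
p,P,s=wrist('w19'); print(s['gripper_width'])
R=Ro.from_euler('xyz',s['tcp_rot'],degrees=True).as_matrix(); T=(P-s['eef_pos'])@R*1000
for z in range(-70,10,6):
    w=T[(abs(T[:,:,2]-z)<3)&(abs(T[:,:,0])<30)&(abs(T[:,:,1])<75)]
    for sg in (1,-1):
        v=w[w[:,1]*sg>0]
        if len(v)>8: print(z,sg,len(v),'y',np.percentile(v[:,1],[2,98]).round(1),'x',np.percentile(v[:,0],[2,98]).round(1))
E
```

```text
0.05537864168791344
-70 1 1393 y [ 7.2 60.4] x [-10.9  17.6]
-70 -1 1367 y [-62.4  -8.5] x [-11.1  17.6]
-64 1 921 y [22.1 59.5] x [-11.3  16.7]
-64 -1 938 y [-61.4 -23.8] x [-11.2  16.8]
-58 1 2383 y [26.6 58.2] x [-9.7 12.9]
-58 -1 2398 y [-60.  -28.4] x [-9.5 13. ]
-52 1 843 y [26.7 57.1] x [ 5.4 13.8]
-52 -1 854 y [-58.7 -28.3] x [ 4.7 13.9]
-46 1 351 y [28. 52.] x [ 5.8 13.8]
-46 -1 328 y [-53.1 -30. ] x [ 5.6 13.8]
-40 1 437 y [26.3 33.8] x [-7.4 11.7]
-40 -1 421 y [-35.2 -28.2] x [-7.5 11.8]
-34 1 326 y [26.2 39.4] x [-10.3  11.6]
-34 -1 343 y [-41.4 -28.1] x [-10.2  11.5]
-28 1 352 y [26.2 39.8] x [-10.3  11.5]
-28 -1 334 y [-41.6 -28.1] x [-9.9 11.4]
-22 1 295 y [26.3 39.8] x [-9.4 11.5]
-22 -1 296 y [-41.8 -28.2] x [-9.7 11.6]
-16 1 272 y [26.3 39.7] x [-9.9 11.3]
-16 -1 283 y [-41.6 -28.2] x [-10.1  11.4]
-10 1 208 y [26.2 37.8] x [-10.2  11.4]
-10 -1 206 y [-40.2 -28.1] x [-9.5 11.4]
-4 1 66 y [26.3 32. ] x [-8.8 10.9]
-4 -1 63 y [-33.1 -28.1] x [-9.7 10.9]
```

Emit:
{"fn": "servo_tool", "kwargs": {
  "series": [
    [3.37,1.87,0,0,0,0],
    [3.37,1.87,0,0,0,0],
    [3.37,1.87,0,0,0,0],
    [3.37,1.87,0,0,0,0],
    [3.37,1.87,0,0,0,0],
    [3.37,1.87,0,0,0,0],
    [3.37,1.87,0,0,0,0],
    [3.37,1.87,0,0,0,0],
    [3.37,1.87,0,0,0,0],
    [3.37,1.87,0,0,0,0],
    [0,0,0,0,0,0],
    [0,0,0,0,0,0]
  ]
}}

```text
time_s: 59.63
eef_pos: [0.6201, 0.0637, 0.304]
tcp_rot: [-179.9, -0.2, 88.4]
ft_force: [0.6, -1.0, -0.7]
gripper_width: 0.0551
finger_force: 0.0
```

Emit:
{"fn": "servo_tool", "kwargs": {
  "series": [
    [0,0,0,0,0,-0.121],
    [0,0,0,0,0,-0.121],
    [0,0,0,0,0,-0.121],
    [0,0,0,0,0,-0.121],
    [0,0,0,0,0,-0.121],
    [0,0,0,0,0,-0.121],
    [0,0,0,0,0,-0.121],
    [0,0,0,0,0,-0.121],
    [0,0,0,0,0,-0.121],
    [0,0,0,0,0,-0.121],
    [0,0,0,0,0,-0.121],
    [0,0,0,0,0,-0.121]
  ]
}}

```text
time_s: 60.63
eef_pos: [0.6197, 0.0574, 0.3044]
tcp_rot: [-180.0, -0.0, 171.5]
ft_force: [-0.1, -0.1, -0.5]
gripper_width: 0.0551
finger_force: 0.0
```

Emit:
{"fn": "servo_tool", "kwargs": {
  "series": [
    [0,0,0,0,0,-0.121],
    [-1.5,0,3,0,0,0],
    [-1.5,0,3,0,0,0],
    [-0.5,0,2,0,0,0],
    [0,0,0,0,0,0],
    [0,0,0,0,0,0],
    [0,0,0,0,0,0]
  ],
  "hand": 5.7
}}

```text
time_s: 61.22
eef_pos: [0.6555, 0.0578, 0.2261]
tcp_rot: [179.9, 0.1, 178.1]
ft_force: [0.4, -0.4, 0.4]
gripper_width: 0.0567
finger_force: 0.0
```

```bash
cat > tr.py <<'E'
from rim import *
def tray(f):
    p,P,s=wrist(f); print('tcp case',((s['eef_pos'][:2]-C)@RC*1000).round(1),s['eef_pos'].round(4),s['tcp_rot'].round(1),s['gripper_width'])
    r=(P[:,:,:2]-C)@RC*1000; Z=P[:,:,2]*1000
    ok=(Z>86)&(Z<99)&(r[:,:,0]>-15)&(r[:,:,0]<103)&(abs(r[:,:,1])<130)
    n,l,st,_=cv2.connectedComponentsWithStats(ok.astype(np.uint8))
    for k in range(1,n):
        if st[k,4]>1200: q=r[l==k]; print('body x',np.percentile(q[:,0],[.5,99.5]).round(1),'y',np.percentile(q[:,1],[.5,99.5]).round(1),'z',np.median(Z[l==k]).round(1))
    return p,P,s
E
python3 -c "
from tr import *
tray('w20')"
```

```text
tcp case [50.6 69.1] [0.6555 0.0578 0.2261] [1.799e+02 1.000e-01 1.781e+02] 0.05670229506005844
body x [-0.5 75.9] y [-22.1  24.9] z 92.2
body x [ 4.4 78.2] y [-105.4  -58.2] z 95.1
body x [27.2 98.6] y [40.2 85.7] z 93.1
```

View pics/w20.png

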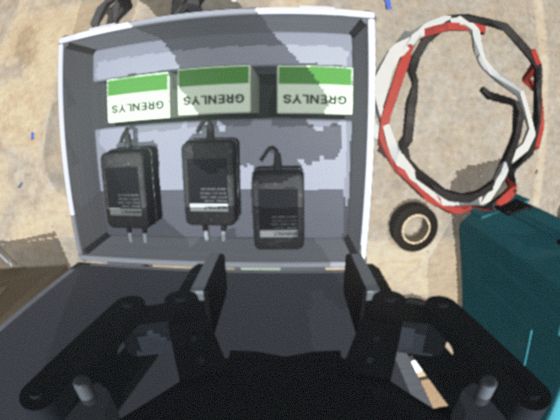

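The wrist view shows the gap between adapter bodies is about 15 mm (finger 13.5 mm), which is enough for the right-hand adapter at (278,205). I'll lower slowly.

Emit:
{"fn": "servo_tool", "kwargs": {
  "series": [
    [0,-0.1,3,0,0,0],
    [0,0,3,0,0,0],
    [0,0,3,0,0,0],
    [0,0,2.5,0,0,0],
    [0,0,1,0,0,0],
    [0,0,0,0,0,0],
    [0,0,0,0,0,0],
    [0,0,0,0,0,0]
  ]
}}

```text
time_s: 61.93
eef_pos: [0.6571, 0.0575, 0.1021]
tcp_rot: [179.8, 0.2, 178.1]
ft_force: [0.4, 0.1, 0.5]
gripper_width: 0.0572
finger_force: 0.0
```

```bash
python3 - <<'E'
from rim import *
s=readout.sense(); print(((s['eef_pos'][:2]-C)@RC*1000).round(1),s['eef_pos'],s['tcp_rot'],s['ft_force'])
E
```

```text
[52.2 68.8] [0.65705806 0.05752823 0.1021206 ] [179.84925099   0.21881917 178.11973013] [0.4202764  0.12316388 0.47853243]
```

Emit:
{"fn": "servo_tool", "kwargs": {
  "series": [
    [0,-0.07,0.5,0,0,0],
    [0,0,0.5,0,0,0],
    [0,0,0.5,0,0,0],
    [0,0,0,0,0,0],
    [0,0,0,0,0,0]
  ]
}}

```text
time_s: 62.35
eef_pos: [0.6551, 0.0559, 0.0841]
tcp_rot: [179.9, -0.1, 178.1]
ft_force: [-0.1, -0.7, 1.0]
gripper_width: 0.057
finger_force: 0.0
```

Emit:
{"fn": "servo_tool", "kwargs": {
  "series": [
    [0,0,0.4,0,0,0],
    [0,0,0.4,0,0,0],
    [0,0,0.4,0,0,0],
    [0,0,0,0,0,0],
    [0,0,0,0,0,0]
  ]
}}

```text
time_s: 62.77
eef_pos: [0.6551, 0.056, 0.072]
tcp_rot: [179.9, -0.1, 178.1]
ft_force: [-0.6, 0.3, 0.0]
gripper_width: 0.0569
finger_force: 0.0
```

Emit:
{"fn": "servo_tool", "kwargs": {
  "series": [
    [0,0,0,0,0,0],
    [0,0,0,0,0,0],
    [0,0,0,0,0,0],
    [0,0,0,0,0,0],
    [0,0,0,0,0,0],
    [0,0,0,0,0,0]
  ],
  "hand": 3
}}

```text
time_s: 63.27
eef_pos: [0.6557, 0.0559, 0.0729]
tcp_rot: [179.9, 0.0, 178.1]
ft_force: [-1.8, -0.1, 4.5]
gripper_width: 0.0448
finger_force: 52.5
```

Emit:
{"fn": "servo_tool", "kwargs": {
  "series": [
    [0,0,-0.3,0,0,0],
    [0.5,0,0,0,0,0],
    [0.8,0.3,0,0,0,0],
    [0.8,0.5,0,0,0,0],
    [0,0.4,0,0,0,0],
    [0,0,0,0,0,0],
    [0,0,0,0,0,0]
  ]
}}

```text
time_s: 63.85
eef_pos: [0.635, 0.0695, 0.0755]
tcp_rot: [179.9, 0.0, 178.2]
ft_force: [-0.3, -0.2, -2.6]
gripper_width: 0.0452
finger_force: 51.7
```

Emit:
{"fn": "servo_tool", "kwargs": {
  "series": [
    [0,0,0.2,0,0,0],
    [0,0,0.05,0,0,0],
    [0,0,0,0,0,0],
    [0,0,0,0,0,0]
  ]
}}

```text
time_s: 64.18
eef_pos: [0.6352, 0.0685, 0.073]
tcp_rot: [179.9, 0.0, 178.1]
ft_force: [-0.4, -0.5, -1.6]
gripper_width: 0.0446
finger_force: 51.7
```

Emit:
{"fn": "servo_tool", "kwargs": {
  "series": [
    [0,0,0,0,0,0],
    [0,0,0,0,0,0],
    [0,0,0,0,0,0],
    [0,0,0,0,0,0],
    [0,0,0,0,0,0],
    [0,0,0,0,0,0]
  ],
  "hand": 5.7
}}

```text
time_s: 64.68
eef_pos: [0.6349, 0.0688, 0.0731]
tcp_rot: [179.9, -0.0, 178.1]
ft_force: [0.3, -0.0, 0.1]
gripper_width: 0.057
finger_force: 0.0
```

Emit:
{"fn": "servo_tool", "kwargs": {
  "series": [
    [0,0,-1,0,0,0],
    [0,0,-2,0,0,0],
    [0,0,-3,0,0,0],
    [0,0,-3,0,0,0],
    [0,0,-3,0,0,0],
    [0,0,-3,0,0,0],
    [0,0,0,0,0,0],
    [0,0,0,0,0,0]
  ]
}}

```text
time_s: 65.35
eef_pos: [0.636, 0.0692, 0.2258]
tcp_rot: [179.9, 0.3, 178.1]
ft_force: [-0.4, -0.1, -0.9]
gripper_width: 0.0568
finger_force: 0.0
```

```bash
python3 - <<'E'
from tr import *
p,P,s=tray('w21')
for n,y in (('B',-.066),('in',.003),('A',.085)): print(n,cc(blob(p,P,.094,.108,(.559,y),.034)))
E
```

```text
tcp case [30.8 79.8] [0.636  0.0692 0.2258] [179.9   0.3 178.1] 0.056766918234339304
body x [-0.6 75.5] y [-21.9  24.8] z 92.1
body x [ 4.3 77.8] y [-105.4  -58.2] z 95.1
body x [ 6.9 78. ] y [ 56.1 101.2] z 93.1
B (array([-43.3, -58.5]), array([62.6, 40.6]), np.float64(90.0), array([0.0998, 0.1014, 0.1027]))
in (array([-44.8,  10.4]), array([62.8, 40.5]), np.float64(90.0), array([0.1001, 0.1014, 0.1026]))
A (array([-44.1,  93.5]), array([62.1, 40.7]), np.float64(90.4), array([0.1   , 0.1014, 0.1026]))
```

Everything is in place: adapters flat with tops at or below 95 mm, all three cartons upright. Now the lid: closed fingers go over it and in behind its top edge.

Emit:
{"fn": "servo_tool", "kwargs": {
  "series": [
    [1,0,-3,0,0,0],
    [1,0,-3,0,0,0],
    [0,-1,-3,0,0,0],
    [0,-1,-3,0,0,0],
    [0,-3,-2,0,0,0],
    [0,-3,-2,0,0,0],
    [-3,0,0,0,0,0],
    [-3,0,0,0,0,0],
    [-3,0,0,0,0,0],
    [-3,0,0,0,0,0],
    [-2.4,0,0,0,0,0],
    [0,0,0,0,0,0]
  ],
  "hand": 0
}}

```text
time_s: 66.4
eef_pos: [0.7587, -0.0156, 0.378]
tcp_rot: [179.9, -0.2, 178.1]
ft_force: [-1.2, -0.6, -1.2]
gripper_width: -0.0
finger_force: 0.0
```

Emit:
{"fn": "servo_tool", "kwargs": {
  "series": [
    [0,0,0,0,0,0],
    [0,0,0,0,0,0],
    [0,0,0,0,0,0]
  ]
}}

```text
time_s: 66.65
eef_pos: [0.7553, -0.0157, 0.3828]
tcp_rot: [180.0, -0.1, 178.2]
ft_force: [-0.1, 0.1, 1.0]
gripper_width: 0.0004
finger_force: 0.0
```

```bash
python3 - <<'E'
from rim import *
s=readout.sense(); print(((s['eef_pos'][:2]-C)@RC*1000).round(1),s['eef_pos'],s['tcp_rot'],s['joints'].round(1),s['gripper_width'],s['ft_force'])
E
```

```text
[152.9  -1. ] [ 0.75526222 -0.01573059  0.38284183] [ 1.79970111e+02 -8.05932741e-02  1.78174850e+02] [ 11.4  50.3 -44.9  44.7  33.   94.1  69.6] 0.0003817165810578096 [-0.05175721  0.09735832  1.02644907]
```

```bash
python3 - <<'E'
import numpy as np
th=np.radians(np.r_[90,np.arange(84,-1,-6)]); X=-19*np.cos(th)+1.2*np.sin(th)+1.1; Z=19*np.sin(th)+1.2*np.cos(th)
print([(round(-a,2),round(-b,2)) for a,b in zip(np.diff(X),np.diff(Z))]); print(X.round(2),Z.round(2)+11.2)
E
```

```text
[(np.float64(1.99), np.float64(-0.02)), (np.float64(1.98), np.float64(0.19)), (np.float64(1.95), np.float64(0.39)), (np.float64(1.9), np.float64(0.6)), (np.float64(1.83), np.float64(0.79)), (np.float64(1.74), np.float64(0.98)), (np.float64(1.62), np.float64(1.15)), (np.float64(1.5), np.float64(1.32)), (np.float64(1.35), np.float64(1.47)), (np.float64(1.19), np.float64(1.6)), (np.float64(1.01), np.float64(1.71)), (np.float64(0.83), np.float64(1.81)), (np.float64(0.64), np.float64(1.89)), (np.float64(0.44), np.float64(1.94)), (np.float64(0.23), np.float64(1.98))]
[  2.3    0.31  -1.68  -3.63  -5.53  -7.36  -9.1  -10.72 -12.22 -13.57
 -14.75 -15.77 -16.6  -17.24 -17.67 -17.9 ] [30.2  30.22 30.03 29.64 29.05 28.25 27.28 26.12 24.81 23.34 21.74 20.02
 18.21 16.32 14.38 12.4 ]
```

Emit:
{"fn": "servo_tool", "kwargs": {
  "series": [
    [0,0,2,0,0,0],
    [0,0,3,0,0,0],
    [0,0,2,0,0,0],
    [0,0,1.1,0,0,0],
    [0,0,0,0,0,0],
    [0,0,0,0,0,0]
  ]
}}

```text
time_s: 67.15
eef_pos: [0.756, -0.0159, 0.3027]
tcp_rot: [179.9, 0.0, 178.1]
ft_force: [0.6, -0.1, 0.6]
gripper_width: 0.0001
finger_force: 0.0
```

Emit:
{"fn": "servo_tool", "kwargs": {
  "series": [
    [1,0,0,0,0,0],
    [1,0,0,0,0,0],
    [1,0,0,0,0,0],
    [1,0,0,0,0,0],
    [1,0,0.1,0,0,0],
    [1,0,0.1,0,0,0],
    [1,0,0.2,0,0,0],
    [1,0,0.2,0,0,0],
    [0.95,0,0.3,0,0,0],
    [0.95,0,0.3,0,0,0],
    [0.9,0,0.4,0,0,0],
    [0.9,0,0.4,0,0,0]
  ]
}}

```text
time_s: 68.15
eef_pos: [0.6411, -0.0111, 0.2854]
tcp_rot: [179.9, 0.4, 178.1]
ft_force: [1.3, 0.2, 1.8]
gripper_width: -0.0002
finger_force: 1.2
```

Emit:
{"fn": "servo_tool", "kwargs": {
  "series": [
    [0.87,0,0.49,0,0,0],
    [0.87,0,0.49,0,0,0],
    [0.81,0,0.58,0,0,0],
    [0.81,0,0.58,0,0,0],
    [0.75,0,0.66,0,0,0],
    [0.75,0,0.66,0,0,0],
    [0.68,0,0.73,0,0,0],
    [0.68,0,0.73,0,0,0],
    [0.6,0,0.8,0,0,0],
    [0.6,0,0.8,0,0,0],
    [0,0,0,0,0,0]
  ]
}}

```text
time_s: 69.07
eef_pos: [0.5651, -0.009, 0.2178]
tcp_rot: [180.0, 0.1, 178.2]
ft_force: [0.3, 0.3, 0.4]
gripper_width: 0.0002
finger_force: 0.0
```

```bash
python3 - <<'E'
from rim import *
s=readout.sense(); print(((s['eef_pos'][:2]-C)@RC*1000).round(1),s['eef_pos'],s['tcp_rot'],s['ft_force'])
p,d=snap('scene','s4'); cv2.imwrite('pics/s4c.png',cv2.resize(p[100:300,150:400],(700,560))[:,:,::-1])
E
```

```text
[-37.4  -0.7] [ 0.56508213 -0.00896448  0.21782818] [1.79964487e+02 7.95881715e-02 1.78159440e+02] [0.28793338 0.26587053 0.38176479]
```

View pics/s4c.png

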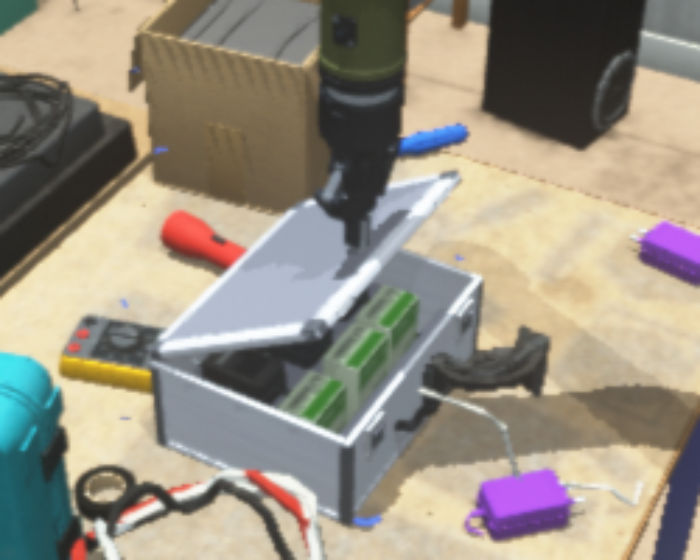

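The view shows the lid at about 30° with the fingertips on its outer face and the contents still in place. I'll push it shut.

Emit:
{"fn": "servo_tool", "kwargs": {
  "series": [
    [0.5,0,0.86,0,0,0],
    [0.5,0,0.86,0,0,0],
    [0.42,0,0.9,0,0,0],
    [0.42,0,0.9,0,0,0],
    [0.32,0,0.95,0,0,0],
    [0.32,0,0.95,0,0,0],
    [0.22,0,0.97,0,0,0],
    [0.22,0,0.97,0,0,0],
    [0.12,0,0.8,0,0,0],
    [0.1,0,0.7,0,0,0],
    [0,0,0,0,0,0],
    [0,0,0,0,0,0]
  ]
}}

```text
time_s: 70.12
eef_pos: [0.5331, -0.0084, 0.1275]
tcp_rot: [180.0, -0.1, 178.1]
ft_force: [0.6, 0.6, 0.4]
gripper_width: -0.0001
finger_force: 0.0
```

Emit:
{"fn": "servo_tool", "kwargs": {
  "series": [
    [0,0,0.2,0,0,0],
    [0,0,0.2,0,0,0],
    [0,0,0.2,0,0,0],
    [0,0,0,0,0,0],
    [0,0,0,0,0,0]
  ]
}}

```text
time_s: 70.53
eef_pos: [0.5337, -0.0081, 0.124]
tcp_rot: [-180.0, 0.1, 178.1]
ft_force: [-4.4, -0.9, 16.1]
gripper_width: 0.0002
finger_force: 8.1
```

Emit:
{"fn": "servo_tool", "kwargs": {
  "series": [
    [0,0,0.1,0,0,0],
    [0,0,0,0,0,0],
    [0,0,-0.5,0,0,0],
    [0,0,-2,0,0,0],
    [0,0,-3,0,0,0],
    [0,0,-3,0,0,0],
    [0,0,-3,0,0,0],
    [2,-3,-1,0,0,0],
    [2,-3,0,0,0,0],
    [2,-3,0,0,0,0],
    [2,-3,0,0,0,0],
    [2,-3,0,0,0,0]
  ]
}}

```text
time_s: 71.53
eef_pos: [0.4277, -0.1562, 0.2462]
tcp_rot: [180.0, 0.0, 178.1]
ft_force: [0.4, -0.8, 0.3]
gripper_width: 0.0002
finger_force: 0.0
```

Emit:
{"fn": "servo_tool", "kwargs": {
  "series": [
    [0,-3,0,0,0,0],
    [0,-3,0,0,0,0],
    [0,-3,0,0,0,0],
    [0,-3,0,0,0,0],
    [0,0,0,0,0,0],
    [0,0,0,0,0,0]
  ]
}}

```text
time_s: 72.03
eef_pos: [0.4243, -0.2766, 0.2454]
tcp_rot: [179.9, -0.0, 177.9]
ft_force: [0.1, 0.6, -0.5]
gripper_width: 0.0005
finger_force: 0.0
```

```bash
python3 - <<'E'
from rim import *
p,d=snap('top','t8');P=cloud('top',d); r=(P[:,:,:2]-C)@RC*1000; Z=P[:,:,2]*1000
for x in (-105,-90,-50,0,50,100): 
    m=(abs(r[:,:,0]-x)<6)&(abs(r[:,:,1])<130); print(x,np.percentile(Z[m],[5,50,95]).round(1))
d0=np.load('pics/top0.npz'); P0=cloud('top',d0['d'])
for n,(v,u) in {'meter':(115,241),'torch':(105,312),'tape':(157,184)}.items():
    w=np.s_[v-18:v+12,u-16:u+16]; print(n,np.abs(p[w].astype(int)-d0['p'][w]).mean().round(1))
p,d=snap('scene','s5'); s=readout.sense(); print(s['eef_pos'],s['time_s']); cv2.imwrite('pics/s5c.png',cv2.resize(p[100:300,150:400],(700,560))[:,:,::-1])
E
```

```text
-105 [ 10.9 121.9 126.5]
-90 [119.4 123.7 127.8]
-50 [119.2 123.8 128.1]
0 [119.4 123.8 128.1]
50 [119.7 123.6 128.1]
100 [119.2 123.3 127.2]
meter 2.4
torch 2.4
tape 2.6
[ 0.42500431 -0.27387396  0.245922  ] 72.1333
```

View pics/s5c.png

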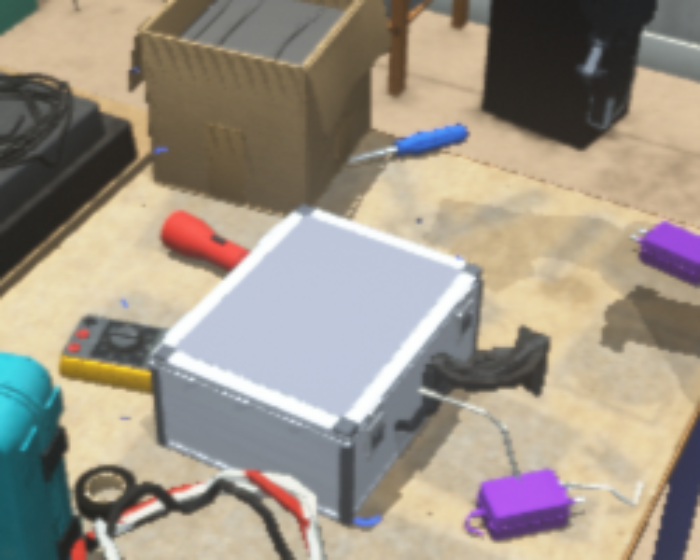

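The lid is shut flat, level at about 124 mm everywhere, and the bystanders have not moved.

```bash
python3 -c "
from workcell import robot; print(robot.job_done())"
```

```text
the job is handed in; nothing more can be done
None
```

The case is packed and handed in at about 72 s: both cartons stand in the lane beside the first, all three adapters lie flat in the tray below the rim (one was knocked aside and put back), and the lid is fully shut with the multimeter, torch and tape roll unmoved.

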